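# Hang the log board and hold the form clip open over it

## Robot

A 7-joint arm with a two-finger parallel gripper is mounted at the origin on the work surface. World frame = base frame: x ahead of the robot, y to its left, z up, the work surface at z = 0. Lengths are in m, angles in rad, forces in N, time in s.
With the tool pointing down it reaches from about 0.4 to 0.85 m from the base axis. Payload 4.5 kg.
Tool frame: the origin (TCP) lies between the finger pads; the fingertips stand r.finger_overhang ahead of it and the grasp point (between the pads) lies 8 mm behind it (r.finger_overhang is the distance from the TCP to the fingertips, in m); z points along the fingers, x is the direction in which the jaws open and shut, and the axes are right-handed (so a half turn about z gives the same grasp; the last joint's range is limited). The gripper opens to 88 mm and grips with 3 to 60 N. Pads are 18 mm wide; open, the fingers measure 123 mm over their backs; the gripper's body (75 mm by 187 mm) begins 45 mm behind the grasp point.
Start: joints at [1.228, 0.689, -0.195, 1.565, 0.157, 0.902, -0.215], TCP at [0.23, -0.581, 0.21] pointing down, gripper open.
Joint ranges: [-3.01, 3.01], [-0.46, 2.08], [-1.47, 1.51], [0.13, 2.56], [-1, 4.14], [0.04, 2.09], [-2.66, 2.66]. Speed limits (rad/s): [2.57, 2.57, 3.14, 3.14, 3.14, 3.14, 3.14].

## Interface

Orientations are given as a unit quaternion [x, y, z, w].
In Python, from plant import r gives the robot as it stands.
- The arm moves only by the tool move_arm, never from a script. Its argument "targets" is a list that holds one entry, the list of rows, each a list of 7 numbers: the turn, a rotation vector about the world's x, y, z in rad, then the shift along the world's x, y, z in m, then the opening, from 0 (shut) to 1 (fully open). A call has 1 to 5 rows; each row shifts and turns the pose as measured when the row begins; what a row does not reach is not made up. A row lasts 1/10 s, in which the tool goes at most 50 mm and 8.59 degrees, less where a joint would pass 70% of its speed; a pose out of reach is approached as far as the arm can. A call with a gripper value outside its range is refused whole. The fingers move at their own pace and stop on an object; "force" is the grip in N (left out, the last holds). Time passes only in rows, so rows that do not move let the fingers close. It gives the time, the measured TCP pose, the force and the opening at its end, in the units of the state.
- r.get_state(): the state, without advancing time (a new reading comes with each control period).
- r.snapshot(name): name is "scene" or "top"; returns a dict with "frame" (400x640x3 uint8, red, green, blue), "K" (3x3 intrinsics, pixels), "D" ([k1, k2, p1, p2, k3] as OpenCV has them; the pictures are not rectified), "T" (4x4, takes a point from camera to world coordinates). Camera axes: x right, y up, looking along -z (the intrinsics and any distortion apply to the point x, -y, -z); pixel columns grow to the right and rows downward; lengths in m; the calibration is good to about 2 mm. A picture is of the moment at which its call begins. There is no depth.
- r.finish_job(): hands the job in, once; it reports no verdict.
Trained networks look in a picture, given as the dict that the camera call returned (one of the last four; its "shot" number tells which), for a name from the list of things; names that differ only in an ending like _2 or _b are one class to them, and where a whole thing is asked for, a point or a joint stands for the part that bears it (a point fixed in the world has none). Each returns a list of dicts, best first, with "score" (0 to 1); they miss things now and then, are a little off and sometimes report something else, mostly with a low value. They report only what shows in the picture. A call takes as long as a camera call. They do not tell look-alikes from the thing itself.
- r.find_in(picture, query): "centre" ([row, column] in pixels, amid what is visible of it).
The state is a dict: "clock": time; "q": joint angles; "qd": joint speeds; "joint_torque": joint torques, N m; "tool_pos": TCP position; "eef_rot": TCP orientation; "contact_force": force on the tool from outside, world axes, zero at the start; "moment": the same for the moment, N m; "opening": opening from 0.0 (shut) to 1.0 (fully open).
Only numpy, scipy, OpenCV 4.12 (cv2) and the standard library are available. Lean on these libraries where they do the work, as an engineer would, in place of code of your own. Each camera call takes 0.05 s, during which the arm holds its last target. There are 200 camera calls.

## Task

At the sampling table, lift the white board out of its slotted rest and hang it by its eye on the stand's peg, and let go of it. Then squeeze the spring clip off its parking fin, bring it open over the top edge of the hanging board and finish while still holding it there, jaws well spread, one on each side of the board, without it biting or pushing on the board, so that a colleague can slip a form in. Leave the other things on the table where they are.

Things in the scene. Friction and masses are not known exactly. Their poses are not given: they have to be found in the camera images.
- board: loose white rigid board, 8 mm thick (x), 100 mm wide (y), 150 mm tall (z, up), about 90 g, with a round through hole (the eye, 20 mm across) on its centre line. Origin: centre of its lower edge. A sheet on its -x face; it may hang either way round. At the start it stands upright in the rest, to be gripped across its thickness at the middle of the top edge
- board_eye (a point): centre of the board's eye, 102 mm above its lower edge and 48 mm below its top edge, at half thickness
- board_top (a point): middle of the board's top edge
- rest: fixed grey slotted rest, 80 x 120 mm foot, 36 mm tall, slot along y 10.4 mm wide and 30 mm deep, with its floor 6 mm above the table. Origin: centre of its underside; z up. The board must be lifted 30 mm to leave the slot
- stand: fixed stand: foot plate 130 x 110 x 10 mm, 14 mm square post 145 mm tall, and an 8 mm round steel peg running from the post in the stand's -x direction, rising 10 mm over 70 mm. Origin: on the table under the middle of the post's front face; x from peg tip to post, z up. A hung board may sit anywhere along the peg, its eye's centre about 6 mm below the peg's centre line, lower edge well clear of the foot
- peg_root (a point): point on the peg's centre line at the post's front face, 135.5 mm above the table
- peg_tip (a point): centre of the peg's free end, 145 mm above the table (round end reaches 4 mm farther)
- fin: fixed parking place of the clip: grey foot 70 x 100 mm, 14 mm tall, with an upright aluminium fin 4 mm thick (x), 70 mm long (y), whose top is 40 mm above the table. Origin: centre of its underside; z up
- clip: loose steel spring clip, 80 g, 36 mm wide. Origin: centre of its pin; y along the pin, x the way the jaws open, z up to the tails. Starts jaws down on the fin, pin 72 mm up. Jaw tips 45 mm below the pin. Tails: flat plates 30 mm wide rising 40 mm above the pin, outer faces 23 mm apart at the pin, 45 at the top; parallel, 22 apart, at 0.27 rad. Squeezing 30 mm above the pin takes 5 N to start, 13 N to open
- clip_front (a joint): opening angle (rad) of one half of the clip; both halves are linked and read the same. 0 while biting the 4 mm fin, -0.045 shut, 0.30 fully open (a firm stop, tips 31 mm apart); each 0.1 rad widens the mouth by 9 mm. Squeezing the tails together opens it; the spring shuts it when let go. This half has its jaw on the clip's -x side
- clip_rear (a joint): opening angle (rad) of one half of the clip; both halves are linked and read the same. 0 while biting the 4 mm fin, -0.045 shut, 0.30 fully open (a firm stop, tips 31 mm apart); each 0.1 rad widens the mouth by 9 mm. Squeezing the tails together opens it; the spring shuts it when let go. This half has its jaw on the clip's +x side
- clip_front_tip (a point): inner lower edge of the jaw on the clip's -x side, at mid width; the jaw is 34 mm wide
- clip_rear_tip (a point): inner lower edge of the jaw on the clip's +x side, at mid width
- sanitiser: loose bystander, to be left alone: clear pump bottle 64 mm across, 177 mm tall. Origin: centre of its underside
- tape: loose bystander, to be left alone: roll of paper tape lying flat, 84 mm across, 22 mm tall. Origin: centre of its underside
- jar: loose bystander, to be left alone: small sample jar, 52 mm across, 55 mm tall. Origin: centre of its underside
- tube_rack: loose bystander, to be left alone: white rack of capped tubes, 66 x 150 mm, 75 mm tall. Origin: centre of its underside
- dish: loose bystander, to be left alone: steel dish, 80 mm across, 22 mm tall. Origin: centre of its underside
- swab_box: loose bystander, to be left alone: small cardboard box 70 x 110 mm, 40 mm tall. Origin: centre of its underside
- spray: loose bystander, to be left alone: bottle 60 mm across, 160 mm tall. Origin: centre of its underside
Not all that is in view belongs to the job. Several things look just like the stand: the one meant starts farthest to the robot's right. What is shaped like the clip but red is not meant.

How it is judged:
On the way, in this order (a step that is already met when the one before it is completed fails the run):
1. the board hangs by its eye on the peg, let go and at rest (x of board_eye in the frame of stand between -0.068 and -0.008 m and y of board_eye in the frame of stand between -0.009 and 0.009 m and z of board_eye in the frame of stand between 0.12 and 0.147 m and angle between board's own z axis and vertical below 0.35 rad and contact force between board and stand above 0.2 N and contact force between the fingers and board below 0.1 N and linear speed of board below 0.03 m/s), for 0.3 s.
2. the clip is squeezed open and lifted clear of its fin (value of joint clip_front above 0.12 rad and height (world z) of clip above 0.1 m and contact force between the fingers and clip above 2 N and contact force between clip and fin below 0.05 N), for 0.2 s.
At the end, for the whole second after the job is handed in: Board hangs still by its eye on the peg, no finger on it. Fingers hold the clip spread over 0.18 rad, a jaw each side of the board with 1.5 mm of air or more, pin above and tips 5 mm or more below its top edge and within 45 mm of its middle, clip pushing on it under 1 N, not touching the stand (all of step 1 and ((x of clip_front_tip in the frame of board below -0.0055 m and x of clip_rear_tip in the frame of board above 0.0055 m) or (x of clip_rear_tip in the frame of board below -0.0055 m and x of clip_front_tip in the frame of board above 0.0055 m)) and z of clip in the frame of board above 0.15 m and z of each of clip_front_tip, clip_rear_tip in the frame of board below 0.145 m and y of clip_front_tip in the frame of board between -0.045 and 0.045 m and y of clip_rear_tip in the frame of board between -0.045 and 0.045 m and value of joint each of clip_front, clip_rear above 0.18 rad and contact force between the fingers and clip above 2 N and contact force between clip and board below 1 N and contact force between clip and stand below 0.1 N and linear speed of clip below 0.02 m/s); the arm keeps its last pose, push and grip.
It fails at once if the clip bites or shoves the board with more than 5 N (contact force between clip and board above 5 N).
It fails at once if a bystander is moved by more than 30 mm (distance of any of sanitiser, tape, jar, tube_rack, dish, swab_box, spray from where it was at the start of the episode above 0.03 m).
It also fails if it takes over 53 s, if anything falls off the work surface, if the arm or the gripper's body presses on something with over 40 N, if the wrist force passes 120 N, or if a joint passes its speed limit or range.

## Working session

There is one attempt and no reset: what is moved stays moved. The work goes in short steps, Python scripts to look and compute and a tool call to move; the robot and the scene stay as the last step left them, time stands still between calls to the robot, and variables do not carry over. Pictures are saved under pics/ and viewed, about 8 in all and at most 12, crops included, and the job is handed in when it is done.

Besides the shell and the picture viewer there is one more tool, called after "Request:" in YAML: its name, and indented under it one key for each argument. move_arm: Moves the arm, as the interface text tells. Its arguments: {"type":"object","properties":{"targets":{"type":"array","items":{"type":"array","items":{"type":"array","items":{"type":"number"}}}},"force":{"type":"number"}},"required":["targets"]}

```bash
mkdir -p pics; ls
cat > h.py <<'E'
import numpy as np, cv2
from plant import r
def shot(n,name=None):
    s=r.snapshot(n)
    if name: cv2.imwrite('pics/'+name+'.png',s['frame'][:,:,::-1])
    return s
def ray(s,rc):
    p=cv2.undistortPoints(np.array([[[rc[1],rc[0]]]],float),np.array(s['K'],float),np.array(s['D'],float))[0,0]
    T=np.array(s['T']);d=T[:3,:3]@np.array([p[0],-p[1],-1.]);return T[:3,3],d/np.linalg.norm(d)
def onz(s,rc,z):
    o,d=ray(s,rc);return o+d*(z-o[2])/d[2]
def tri(s1,a,s2,b):
    o1,d1=ray(s1,a);o2,d2=ray(s2,b)
    t=np.linalg.lstsq(np.c_[d1,-d2],o2-o1,rcond=None)[0]
    p,q=o1+d1*t[0],o2+d2*t[1];return (p+q)/2,np.linalg.norm(p-q)
def proj(s,P):
    T=np.linalg.inv(np.array(s['T']));P=np.atleast_2d(P);c=P@T[:3,:3].T+T[:3,3]
    c=c*[1,-1,-1];u=cv2.projectPoints(c,np.zeros(3),np.zeros(3),np.array(s['K'],float),np.array(s['D'],float))[0][:,0]
    return u[:,::-1]
E
python3 - <<'E'
from h import *
a=shot('scene','s0');b=shot('top','t0')
np.set_printoptions(precision=3,suppress=True)
print(np.array(a['T']),np.array(b['T']),a['K'])
print(r.get_state(),r.finger_overhang)
for n in ['board','board_eye','board_top','rest','stand','peg_root','peg_tip','fin','clip','clip_front_tip']:
  for s,l in((a,'scene'),(b,'top')):
    print(n,l,[(np.round(d['centre']),round(d['score'],2)) for d in r.find_in(s,n)][:5])
E
```

```text
pics
[[ 0.571 -0.472  0.672  1.126]
 [ 0.821  0.312 -0.479 -0.389]
 [ 0.017  0.825  0.565  0.656]
 [ 0.     0.     0.     1.   ]] [[ 0.02   0.996 -0.092  0.413]
 [-1.     0.022  0.018  0.091]
 [ 0.02   0.091  0.996  1.087]
 [ 0.     0.     0.     1.   ]] [[395.629   0.    326.65 ]
 [  0.    395.629 202.041]
 [  0.      0.      1.   ]]
{'clock': 0.1, 'q': array([ 1.228,  0.69 , -0.194,  1.566,  0.157,  0.903, -0.215]), 'qd': array([-0.001, -0.003,  0.   , -0.002,  0.002, -0.   , -0.002]), 'joint_torque': array([ -0.003, -52.849,  -1.271, -15.383,  -0.053,   0.002,   0.   ]), 'tool_pos': array([ 0.23 , -0.581,  0.209]), 'eef_rot': array([ 0.827, -0.562, -0.001, -0.   ]), 'contact_force': array([ 0.508, -0.14 , -0.313]), 'moment': array([-0.045, -0.029, -0.023]), 'opening': 1.0052753369874325} 0.011
board scene [(array([273., 204.]), 0.69)]
board top [(array([190., 454.]), 0.59), (array([ 89., 305.]), 0.41)]
board_eye scene [(array([267., 207.]), 0.61)]
board_eye top [(array([187., 453.]), 0.79), (array([255., 289.]), 0.29)]
board_top scene [(array([273., 208.]), 0.64), (array([269., 31
[... 758 characters left out ...]
ray([212., 379.]), 0.43), (array([190., 378.]), 0.28)]
peg_tip top [(array([237., 198.]), 0.89), (array([312., 242.]), 0.7), (array([174., 360.]), 0.56), (array([ 91., 306.]), 0.42)]
fin scene [(array([217., 379.]), 0.64)]
fin top [(array([207., 263.]), 0.58), (array([187., 454.]), 0.57), (array([197., 249.]), 0.45)]
clip scene [(array([228., 425.]), 0.93), (array([195., 380.]), 0.68)]
clip top [(array([202., 248.]), 0.55), (array([154., 248.]), 0.55), (array([256., 292.]), 0.21)]
clip_front_tip scene [(array([230., 423.]), 0.82), (array([188., 380.]), 0.73), (array([308., 213.]), 0.32)]
clip_front_tip top [(array([144., 251.]), 0.68), (array([206., 251.]), 0.5), (array([194., 455.]), 0.47)]
```

Run:
```python
import cv2
for n in('s0','t0'):
    i=cv2.imread(f'pics/{n}.png');cv2.imwrite(f'pics/{n}b.png',cv2.resize(i,(800,500),interpolation=cv2.INTER_CUBIC))
```

```text
(no output)
```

View pics/s0b.png

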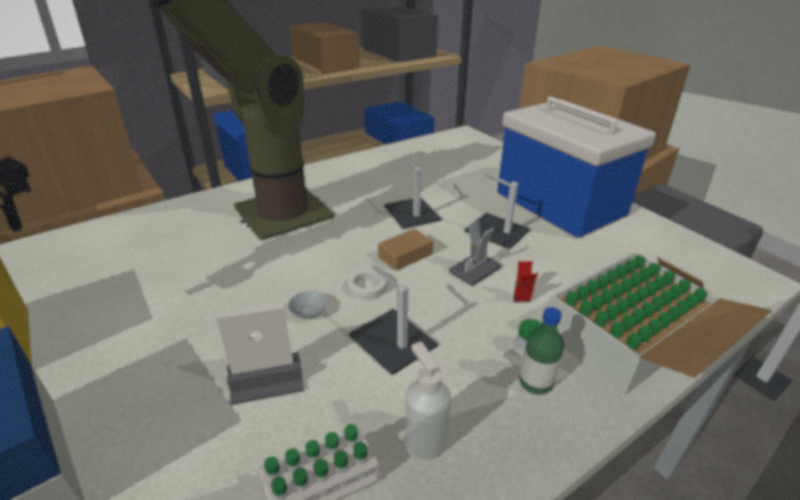

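View pics/t0b.png

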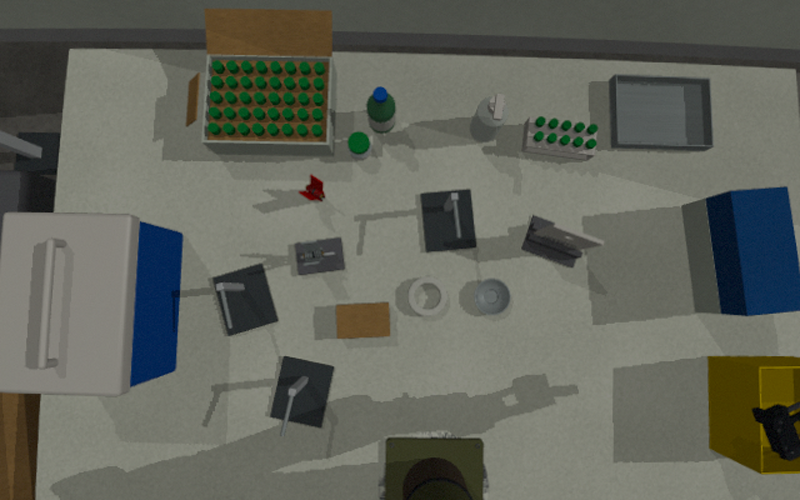

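The clip on the fin shows at about scene (475,245) and top (318,255), the board at scene (255,345) and top (560,240). The rightmost stand is at scene (395,320) and top (450,218). Next I'll zoom in on these.

Run:
```python
import cv2,numpy as np
s=cv2.imread('pics/s0.png');t=cv2.imread('pics/t0.png')
def c(i,x,y,w=80,h=60): return cv2.resize(i[y:y+h,x:x+w],(400,300),interpolation=cv2.INTER_CUBIC)
o=np.vstack([np.hstack([c(t,410,160),c(t,325,145)]),np.hstack([c(s,270,210,100,75),c(t,225,175)])])
o=cv2.convertScaleAbs(o,alpha=1.4)
cv2.imwrite('pics/z1.png',o)
o=np.hstack([c(s,170,240,80,60),c(s,340,170)]);cv2.imwrite('pics/z2.png',cv2.convertScaleAbs(o,alpha=1.3))
```

```text
(no output)
```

View pics/z1.png

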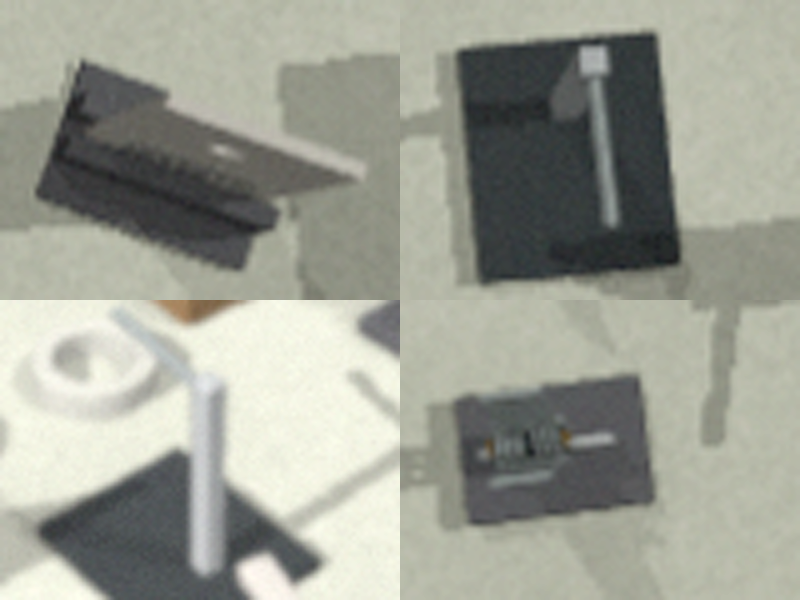

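View pics/z2.png

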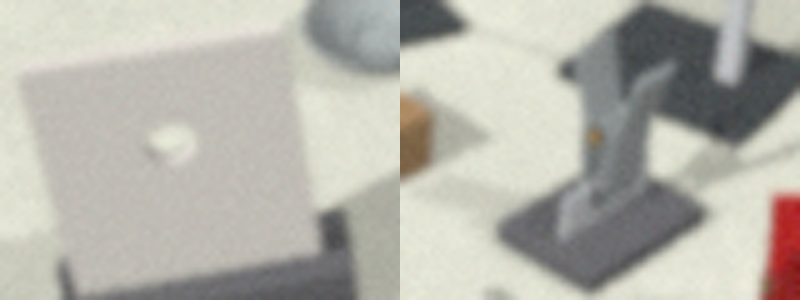

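Top crop: board top edge (165,95)–(365,170), stand foot corners (58,48), (257,33), (280,262), (80,283), peg tip (212,222). Bottom right: fin foot and the clip's tail tops at (510,394) and (522,480). Next I'll convert these to world positions.

Run:
```python
from h import *
np.set_printoptions(precision=4,suppress=True)
a=shot('scene');b=shot('top')
L=lambda x,y,ox,oy,k=5:[oy+y/k-.5+.1,ox+x/k-.5+.1]
def t(name,pts,z,ox,oy):
    P=np.array([onz(b,L(x,y,ox,oy),z) for x,y in pts]);print(name,P[:,:2].tolist() if 0 else P,'mean',P.mean(0));return P
f=t('standfoot',[(58,48),(257,33),(280,262),(80,283)],.01,325,145)
print('yaw from foot',np.arctan2(*( (f[0]+f[1]-f[2]-f[3])[[1,0]])))
pt=t('posttop',[(193,61)],.145,325,145)
tp=t('pegtip end',[(212,225)],.145,325,145)
print('peg yaw',np.arctan2(*(pt-tp)[0][[1,0]]))
bt=t('boardtop',[(168,95),(365,163)],.156,410,160)
bt2=t('boardtop lower',[(360,182)],.156,410,160)
k=4
sp=[L(22,72,170,240),L(290,28,170,240)]
Q=np.array([onz(a,p,.156) for p in sp]);print('board scene',Q,Q.mean(0))
e,er=tri(a,L(172,145,170,240),b,L(227,151,410,160));print('eye',e,er)
rr=t('rest top?',[(82,60),(38,195),(243,270)],.036,410,160)
ff=t('finfoot',[(57,100),(238,75),(255,200),(70,222)],.014,225,175)
fn=t('fin top',[(78,152),(215,138)],.04,225,175)
print('fin yaw',np.arctan2(*( (ff[0]+ff[1]-ff[2]-ff[3])[[1,0]])),np.arctan2(*( (fn[1]-fn[0])[[1,0]]))+np.pi/2)
t('tails',[(110,94),(122,180)],.112,225,175)
# clip in scene crop offset 340,170: pin end
print('pin end scene',onz(a,L(195,135,340,170),.072))
for n in ['sanitiser','tape','jar','tube_rack','dish','swab_box','spray']:
    d=r.find_in(b,n);print(n,[(np.round(onz(b,x['centre'],.03),3),round(x['score'],2)) for x in d][:2])
```

```text
standfoot [[ 0.627   0.0374  0.01  ]
 [ 0.638  -0.0713  0.01  ]
 [ 0.5127 -0.0847  0.01  ]
 [ 0.4989  0.0234  0.01  ]] mean [ 0.5691 -0.0238  0.01  ]
yaw from foot 0.10802657696206523
posttop [[ 0.5954 -0.0204  0.145 ]] mean [ 0.5954 -0.0204  0.145 ]
pegtip end [[ 0.517  -0.0303  0.145 ]] mean [ 0.517  -0.0303  0.145 ]
peg yaw 0.12489264950378959
boardtop [[ 0.546  -0.2092  0.156 ]
 [ 0.5159 -0.3036  0.156 ]] mean [ 0.531  -0.2564  0.156 ]
boardtop lower [[ 0.5068 -0.301   0.156 ]] mean [ 0.5068 -0.301   0.156 ]
board scene [[ 0.516  -0.3024  0.156 ]
 [ 0.5478 -0.208   0.156 ]] [ 0.5319 -0.2552  0.156 ]
eye [ 0.5262 -0.2563  0.1023] 0.0002440441655588114
rest top? [[ 0.5809 -0.2016  0.036 ]
 [ 0.5082 -0.1778  0.036 ]
 [ 0.4707 -0.2875  0.036 ]] mean [ 0.5199 -0.2223  0.036 ]
finfoot [[0.5102 0.3041 0.014 ]
 [0.5258 0.2077 0.014 ]
 [0.459  0.1965 0.014 ]
 [0.4451 0.2946 0.014 ]] mean [0.485  0.2507 0.014 ]
fin top [[0.4809 0.2869 0.04  ]
 [0.4898 0.2158 0.04  ]] mean [0.4853 0.2514 0.04  ]
fin yaw 0.15548382448362874 0.1242913908658767
tails [[0.5048 0.259  0.112 ]
 [0.4631 0.2516 0.112 ]] mean [0.4839 0.2553 0.112 ]
pin end scene [0.4881 0.2371 0.072 ]
sanitiser [(array([ 0.795, -0.107,  0.03 ]), 0.61)]
tape [(array([0.379, 0.011, 0.03 ]), 0.6), (array([0.482, 0.234, 0.03 ]), 0.39)]
jar [(array([0.723, 0.175, 0.03 ]), 0.56), (array([ 0.565, -0.021,  0.03 ]), 0.17)]
tube_rack [(array([ 0.751, -0.269,  0.03 ]), 0.96)]
dish [(array([ 0.569, -0.023,  0.03 ]), 0.35)]
swab_box [(array([0.358, 0.154, 0.03 ]), 0.65)]
spray [(array([0.802, 0.125, 0.03 ]), 0.84)]
```

Request:
move_arm:
  targets:
    - [[0, 0, 0, 0, 0, 0.05, 1], [0, 0, 0.1, 0.02, 0.03, 0.03, 1], [0, 0, 0.14, 0.03, 0.035, 0, 1], [0, 0, 0.14, 0.03, 0.035, 0, 1], [0, 0, 0.14, 0.03, 0.035, 0, 1]]

```text
clock: 2.05
tool_pos: [0.3355, -0.4484, 0.2924]
eef_rot: [0.944, -0.33, -0.0, 0.005]
contact_force: [1.4, -0.2, -0.2]
opening: 0.999
```

```bash
cat >> h.py <<'E'
from scipy.spatial.transform import Rotation as R
def to(p,yaw):
    s=r.get_state();R0=R.from_quat(s['eef_rot']);Rt=R.from_euler('z',yaw)*R.from_quat([1,0,0,0])
    # tool x at world yaw, z down
    v=(Rt*R0.inv()).as_rotvec();np.set_printoptions(precision=4,suppress=True)
    print('t',round(s['clock'],2),'pos',s['tool_pos'],'F',s['contact_force'],'M',s['moment'],'op',round(s['opening'],3),'q',s['q']);print('turn',v,'shift',np.array(p)-s['tool_pos'])
E
python3 - <<'E'
from h import *
to([.5265,-.2555,.22],-.32)
b=shot('top')
L=lambda x,y:[y*.8-.4,x*.8-.4]
print('stand2 posttop',onz(b,L(222,287),.145),'peg tip',onz(b,L(227,325),.145));print('st3',onz(b,L(298,382),.145),onz(b,L(282,435),.145));print('red',onz(b,L(315,188),.06),'dish',onz(b,L(492,297),.02))
E
```

```text
t 2.05 pos [ 0.3355 -0.4484  0.2924] F [ 1.3589 -0.2373 -0.1779] M [ 0.016  -0.0647  0.0187] op 0.999 q [ 1.0603  0.5194 -0.3583  1.6533  0.2179  1.0046 -0.0444]
turn [ 0.0088 -0.0021  0.3526] shift [ 0.191   0.1929 -0.0724]
stand2 posttop [0.4142 0.4124 0.145 ] peg tip [0.344  0.3996 0.145 ]
st3 [0.243  0.2639 0.145 ] [0.1466 0.29   0.145 ]
red [0.6229 0.2594 0.06  ] dish [ 0.4052 -0.1175  0.02  ]
```

Request:
move_arm:
  targets:
    - [[0, 0, 0.12, 0.035, 0.035, 0, 1], [0, 0, 0.12, 0.035, 0.035, 0, 1], [0, 0, 0.11, 0.035, 0.035, 0, 1], [0, 0, 0, 0.035, 0.035, -0.01, 1], [0, 0, 0, 0.03, 0.03, -0.02, 1]]

```text
clock: 2.6
tool_pos: [0.5067, -0.2785, 0.2655]
eef_rot: [0.989, -0.15, 0.004, 0.004]
contact_force: [0.6, -1.1, -0.4]
opening: 0.998
```

Run:
```python
from h import *
to([.5265,-.2555,.22],-.32)
```

```text
t 2.6 pos [ 0.5067 -0.2785  0.2655] F [ 0.6282 -1.1318 -0.4287] M [-0.0715 -0.0681 -0.0648] op 0.998 q [ 0.688   0.5823 -0.4533  1.6436  0.3027  0.9752 -0.1697]
turn [ 0.0088  0.0074 -0.0196] shift [ 0.0198  0.023  -0.0455]
```

Request:
move_arm:
  targets:
    - [[0.009, 0.007, -0.02, 0.02, 0.023, -0.035, 1], [0, 0, 0, 0, 0, -0.04, 1], [0, 0, 0, 0, 0, -0.03, 1]]

```text
clock: 2.9
tool_pos: [0.536, -0.2469, 0.1602]
eef_rot: [0.988, -0.155, 0.006, -0.002]
contact_force: [-0.8, -0.8, -0.4]
opening: 1.002
```

Run:
```python
from h import *
to([.5265,-.2555,.140],-.32)
s=shot('scene');t=shot('top')
o=np.hstack([cv2.resize(x,(400,300),interpolation=cv2.INTER_CUBIC) for x in (s['frame'][205:310,130:270],t['frame'][130:235,380:520])])
cv2.imwrite('pics/g1.png',cv2.convertScaleAbs(o[:,:,::-1],alpha=1.3))
```

```text
t 2.9 pos [ 0.536  -0.2469  0.1602] F [-0.7844 -0.7608 -0.4259] M [-0.0746  0.0177  0.0385] op 1.002 q [ 0.5874  0.7218 -0.3991  1.7295  0.3753  0.7548 -0.3065]
turn [-0.0024  0.0125 -0.0091] shift [-0.0095 -0.0086 -0.0202]
```

View pics/g1.png

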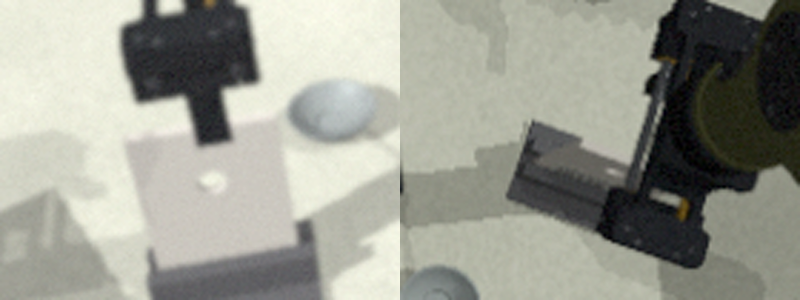

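The fingers straddle the top edge of the board near its middle, with a fingertip at about (212,140) in the left crop. I'll correct the overshoot, lower and close.

Request:
move_arm:
  targets:
    - [[-0.002, 0.012, -0.009, -0.01, -0.009, -0.01, 1], [0, 0, 0, 0, 0, -0.01, 1], [0, 0, 0, 0, 0, 0, 1]]

```text
clock: 3.3
tool_pos: [0.5236, -0.2587, 0.1401]
eef_rot: [0.987, -0.161, -0.002, 0.0]
contact_force: [-0.2, 0.2, 0.2]
opening: 1.0
```

Run:
```python
from h import *
to([.5265,-.2555,.140],-.32)
```

```text
t 3.3 pos [ 0.5236 -0.2587  0.1401] F [-0.1764  0.226   0.178 ] M [-0.069  -0.0722 -0.0304] op 1.0 q [ 0.5982  0.7461 -0.38    1.7509  0.3917  0.7235 -0.3124]
turn [-0.     -0.0033  0.0042] shift [ 0.0029  0.0032 -0.0001]
```

Request:
move_arm:
  targets:
    - [[0, -0.003, 0.004, 0.003, 0.003, 0, 0.3], [0, 0, 0, 0, 0, 0, 0.0], [0, 0, 0, 0, 0, 0, 0.0], [0, 0, 0, 0, 0, 0, 0.0], [0, 0, 0, 0, 0, 0, 0.0]]
  force: 15

```text
clock: 3.8
tool_pos: [0.5287, -0.257, 0.1434]
eef_rot: [0.987, -0.16, 0.003, 0.001]
contact_force: [-0.1, 0.1, 0.2]
opening: 0.567
```

Run:
```python
from h import *
to([.5265,-.2555,.140],-.32)
```

```text
t 3.8 pos [ 0.5287 -0.257   0.1434] F [-0.0584  0.0964  0.2077] M [-0.0031 -0.0378 -0.0394] op 0.567 q [ 0.5938  0.7421 -0.3816  1.7465  0.3916  0.7223 -0.3144]
turn [0.0025 0.0058 0.0018] shift [-0.0022  0.0015 -0.0034]
```

Request:
move_arm:
  targets:
    - [[0, 0, 0, -0.001, 0.001, -0.003, 0.0], [0, 0, 0, 0, 0, 0, 0.0], [0, 0, 0, 0, 0, 0, 0.0], [0, 0, 0, 0, 0, 0, 0.0], [0, 0, 0, 0, 0, 0, 0.0]]

```text
clock: 4.3
tool_pos: [0.5276, -0.2557, 0.1402]
eef_rot: [0.987, -0.16, 0.003, 0.001]
contact_force: [0.2, -0.5, -0.2]
opening: 0.116
```

Request:
move_arm:
  targets:
    - [[0, 0, 0, 0, 0, 0, 0.0], [0, 0, 0, 0, 0, 0, 0.0]]

```text
clock: 4.5
tool_pos: [0.5277, -0.2557, 0.1402]
eef_rot: [0.987, -0.16, 0.003, 0.001]
contact_force: [-0.5, -0.3, 0.7]
opening: 0.004
```

Run:
```python
from h import *
to([.5265,-.2555,.140],-.32)
```

```text
t 4.5 pos [ 0.5277 -0.2557  0.1402] F [-0.475  -0.3156  0.7169] M [-0.0306 -0.0605  0.025 ] op 0.004 q [ 0.5912  0.7449 -0.379   1.7537  0.3946  0.7126 -0.3188]
turn [0.0024 0.0057 0.0015] shift [-0.0012  0.0002 -0.0002]
```

Run:
```python
from h import *
s=shot('scene');t=shot('top')
o=np.hstack([cv2.resize(x,(400,300),interpolation=cv2.INTER_CUBIC) for x in (s['frame'][205:310,130:270],t['frame'][130:235,380:520])])
cv2.imwrite('pics/g2.png',cv2.convertScaleAbs(o[:,:,::-1],alpha=1.3))
```

```text
(no output)
```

View pics/g2.png

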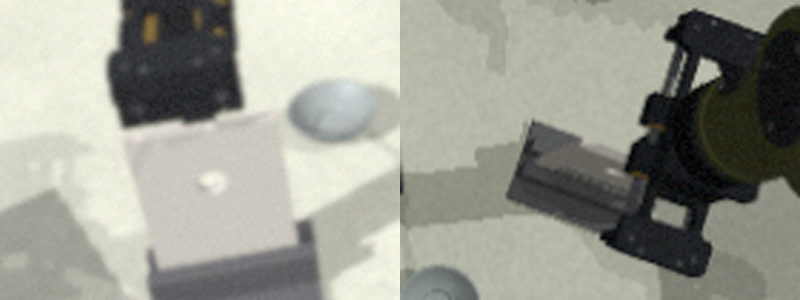

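```bash
python3 - <<'E'
from h import *
s=shot('scene');t=shot('top')
st=r.get_state();Rm=R.from_quat(st['eef_rot']).as_matrix();p=st['tool_pos']
print(Rm)
pts=[p,p+Rm[:,2]*.011,p+Rm@[0,.009,.011],p+Rm@[0,-.009,.011],p-Rm[:,2]*.008,p-Rm[:,2]*.053]
for n,im,(ox,oy) in(('s',s,(130,205)),('t',t,(380,130))):
    q=proj(im,pts);print(n,(q[:,::-1]-[ox,oy])*400/140)
    print([(d['centre'],d['score']) for d in r.find_in(im,'board_eye')],[(d['centre'],d['score']) for d in r.find_in(im,'board_top')])
E
python3 - <<'E'
import cv2;i=cv2.imread('pics/g2.png')
E
```

```text
[[ 9.48724532e-01 -3.16052444e-01  5.71104449e-03]
 [-3.16043726e-01 -9.48741607e-01 -2.39312110e-03]
 [ 6.17465730e-03  4.65472912e-04 -9.99980828e-01]]
s [[204.0508137  141.7988715 ]
 [206.72388515 153.9511992 ]
 [193.18851445 156.26484179]
 [220.20343014 151.64507479]
 [202.08252675 132.83291155]
 [190.61722392  80.3037409 ]]
[([232.1, 289.3], 0.44)] [([272.8, 207.0], 0.72), ([285.9, 434.8], 0.48)]
t [[229.34676346 164.37965425]
 [224.73986851 165.75689645]
 [234.65827535 169.31287621]
 [214.8155872  162.20008294]
 [232.76270439 163.35835136]
 [253.07502745 157.28359347]]
[([184.7, 446.4], 0.59), ([209.1, 247.8], 0.36)] [([189.2, 446.4], 0.85), ([246.3, 344.1], 0.16)]
```

Run:
```python
from h import *
s=shot('scene');t=shot('top')
o=np.hstack([cv2.resize(x,(400,400),interpolation=cv2.INTER_CUBIC) for x in (s['frame'][220:290,165:235],t['frame'][150:220,425:495])])
cv2.imwrite('pics/g3.png',cv2.convertScaleAbs(o[:,:,::-1],alpha=1.8,beta=10))
```

```text
(no output)
```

View pics/g3.png

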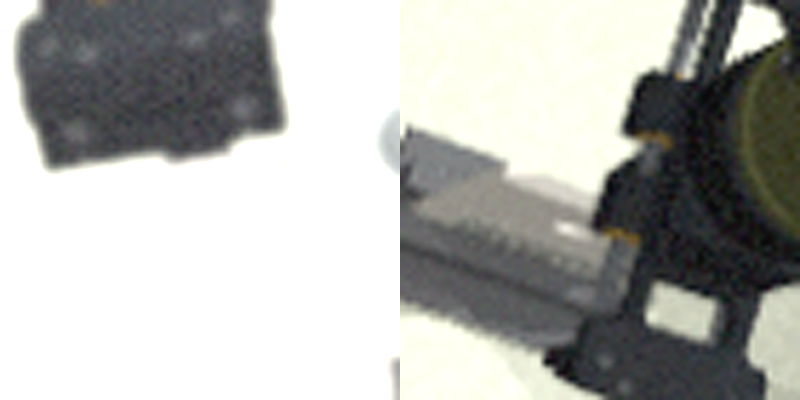

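Run:
```python
from h import *
s=shot('scene')
st=r.get_state();Rm=R.from_quat(st['eef_rot']).as_matrix();p=st['tool_pos']
for x in(.0935,0):
  print(x,proj(s,[p+Rm@[x,y,-.053] for y in(.0375,-.0375)])[:,::-1])
print('tip, front of +x finger 18mm',proj(s,[p+Rm@[.018,y,.011] for y in(.009,-.009)])[:,::-1])
print('board top corners if at far/near',proj(s,[[.516,-.3024,.156],[.5478,-.208,.156]])[:,::-1])
f=s['frame'];print([ (c,f[:,c].mean(1)[238:264].astype(int)) for c in(178,190,202,212)])
```

```text
0.0935 [[174.80293793 271.00293809]
 [220.84290044 262.97137546]]
0 [[175.81747459 236.40979998]
 [217.27379593 229.86323446]]
tip, front of +x finger 18mm [[197.87796728 265.89292081]
 [207.50761351 264.21632216]]
board top corners if at far/near [[173.99575493 254.0104539 ]
 [227.6030903  245.18962758]]
[(178, array([ 37,  34,  36,  43,  51,  53,  48,  45,  38,  43,  69, 115, 156,
       171, 175, 171, 160, 151, 147, 149, 148, 147, 145, 145, 146, 147])), (190, array([ 31,  29,  28,  29,  35,  34,  36,  39,  66, 111, 151, 166, 167,
       161, 150, 147, 144, 144, 148, 152, 151, 151, 153, 150, 151, 154])), (202, array([ 34,  36,  34,  32,  37,  37,  37,  43,  71, 116, 153, 165, 158,
       153, 154, 150, 152, 152, 152, 153, 153, 152, 151, 153, 153, 153])), (212, array([ 40,  35,  27,  37,  56,  95, 142, 158, 155, 144, 142, 142, 149,
       151, 154, 152, 153, 152, 153, 152, 151, 152, 155, 152, 152, 153]))]
```

Run:
```python
from h import *
t=shot('top');st=r.get_state();Rm=R.from_quat(st['eef_rot']).as_matrix();p=st['tool_pos']
print(onz(t,[176,468],.2),onz(t,[176,468],.23),p)
# body ends in g2 crop: upper (700,20..), lower (660,275)
for x,y in((290,20),(255,270)):
    print(onz(t,[130+y*.35,380+x*.35],.2))
print(proj(t,[p+Rm@[x,0,-.053] for x in(-.0935,0,.0935)])[:,::-1])
```

```text
[ 0.54703593 -0.25195138  0.2       ] [ 0.54249965 -0.24036684  0.23      ] [ 0.52765864 -0.2557082   0.14018746]
[ 0.63779887 -0.28487886  0.2       ]
[ 0.43778857 -0.25339893  0.2       ]
[[456.04944337 223.95966582]
 [468.56088924 185.04857488]
 [480.68762744 146.93038877]]
```

Request:
move_arm:
  targets:
    - [[0, 0, 0, 0, 0, 0.01, 0.0], [0, 0, 0, 0, 0, 0.005, 0.0]]

```text
clock: 5.3
tool_pos: [0.5272, -0.2556, 0.1556]
eef_rot: [0.987, -0.16, 0.002, 0.001]
contact_force: [-0.4, -0.9, 0.1]
opening: 0.004
```

Run:
```python
from h import *
to([0,0,0],-.32)
s=shot('scene');f=s['frame'];print([ (c,f[:,c].mean(1)[228:264].astype(int)) for c in(178,202,220)])
o=np.hstack([cv2.resize(x,(400,400),interpolation=cv2.INTER_CUBIC) for x in (s['frame'][200:310,150:260],shot('top')['frame'][130:240,405:515])])
cv2.imwrite('pics/g4.png',cv2.convertScaleAbs(o[:,:,::-1],alpha=1.2,beta=10))
```

```text
t 5.3 pos [ 0.5272 -0.2556  0.1556] F [-0.3602 -0.8815  0.088 ] M [-0.0028 -0.1329 -0.0498] op 0.004 q [ 0.5982  0.7244 -0.3905  1.7407  0.3811  0.7473 -0.3069]
turn [0.0019 0.0043 0.0014] shift [-0.5272  0.2556 -0.1556]
[(178, array([ 31,  34,  40,  31,  39,  31,  44,  49,  47,  43,  39,  40,  60,
       107, 153, 168, 175, 175, 173, 178, 176, 176, 175, 172, 166, 158,
       151, 150, 147, 148, 151, 153, 150, 152, 153, 151])), (202, array([ 33,  34,  39,  32,  32,  35,  31,  36,  38,  44,  48,  68, 108,
       150, 170, 176, 181, 181, 182, 182, 183, 174, 166, 156, 153, 154,
       153, 153, 153, 154, 152, 150, 152, 154, 152, 154])), (220, array([177, 177, 180, 178, 179, 181, 179, 177, 179, 180, 179, 177, 176,
       177, 178, 181, 182, 183, 177, 166, 158, 152, 149, 155, 153, 153,
       152, 154, 153, 153, 152, 154, 153, 152, 153, 153]))]
```

View pics/g4.png

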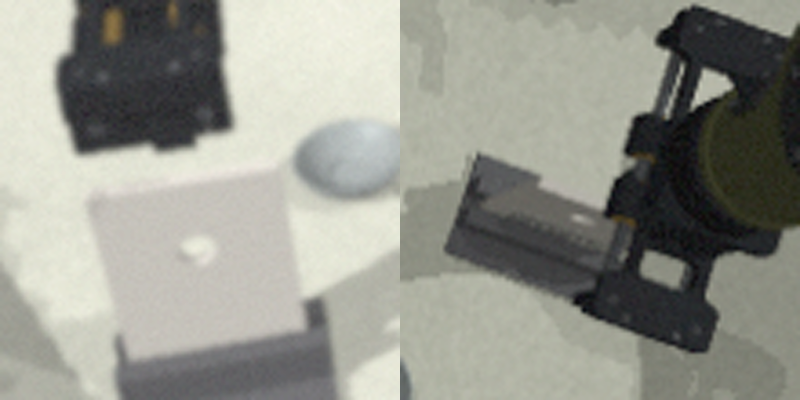

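Run:
```python
from h import *
s=shot('scene');c,sn=np.cos(-.32),np.sin(-.32)
for p in([.536,-.2469,.1602],[.5272,-.2556,.1556]):
  for x in(0,.044,.0615):
   for z in (-.011,.014,.024): print(p,x,z,proj(s,[np.array(p)+[c*x,sn*x,z]])[0,::-1])
```

```text
[0.536, -0.2469, 0.1602] 0 -0.011 [206.6253356  251.85232302]
[0.536, -0.2469, 0.1602] 0 0.014 [204.5264397  241.82232083]
[0.536, -0.2469, 0.1602] 0 0.024 [203.6670223  237.69990262]
[0.536, -0.2469, 0.1602] 0.044 -0.011 [207.7433536  267.40402693]
[0.536, -0.2469, 0.1602] 0.044 0.014 [205.54858149 257.20846937]
[0.536, -0.2469, 0.1602] 0.044 0.024 [204.64852056 253.0113208 ]
[0.536, -0.2469, 0.1602] 0.0615 -0.011 [208.225464   274.00572622]
[0.536, -0.2469, 0.1602] 0.0615 0.014 [205.99058275 263.75042747]
[0.536, -0.2469, 0.1602] 0.0615 0.024 [205.07346843 259.52580888]
[0.5272, -0.2556, 0.1556] 0 -0.011 [201.0238401  252.75738148]
[0.5272, -0.2556, 0.1556] 0 0.014 [198.83109208 242.8096897 ]
[0.5272, -0.2556, 0.1556] 0 0.024 [197.93337708 238.72179832]
[0.5272, -0.2556, 0.1556] 0.044 -0.011 [201.86980472 268.24790812]
[0.5272, -0.2556, 0.1556] 0.044 0.014 [199.57114176 258.13866446]
[0.5272, -0.2556, 0.1556] 0.044 0.024 [198.62863298 253.97784233]
[0.5272, -0.2556, 0.1556] 0.0615 -0.011 [202.23649806 274.82068322]
[0.5272, -0.2556, 0.1556] 0.0615 0.014 [199.89329557 264.65324408]
[0.5272, -0.2556, 0.1556] 0.0615 0.024 [198.93189911 260.46565592]
```

The closed fingers sit above the board, so the real fingertips are about 25–30 mm higher than the reported TCP suggests. The board hasn't moved. I'll reopen and descend in small steps with force checks.

Request:
move_arm:
  targets:
    - [[0, 0, 0, 0, 0, 0, 1], [0, 0, 0, 0, 0, 0, 1], [0, 0, 0, 0, 0, 0, 1], [0, 0, 0, 0, 0, 0, 1], [0, 0, 0, 0, 0, 0, 1]]

```text
clock: 5.95
tool_pos: [0.5266, -0.2555, 0.1547]
eef_rot: [0.987, -0.16, 0.002, 0.001]
contact_force: [-0.9, 0.0, 0.1]
opening: 0.435
```

Request:
move_arm:
  targets:
    - [[0, 0, 0, 0, 0, 0, 1], [0, 0, 0, 0, 0, 0, 1], [0, 0, 0, 0, 0, 0, 1]]

```text
clock: 6.25
tool_pos: [0.5265, -0.2555, 0.1545]
eef_rot: [0.987, -0.16, 0.002, 0.001]
contact_force: [-0.4, 0.2, 0.1]
opening: 0.707
```

Run:
```python
from h import *
to([.527,-.2555,.14],-.32)
s=shot('scene');f=s['frame'].mean(2)
for rr in range(246,268,2): print(rr,f[rr,185:230].astype(int).tolist())
```

```text
t 6.25 pos [ 0.5265 -0.2555  0.1545] F [-0.3569  0.2443  0.0662] M [-0.022   0.0113 -0.0083] op 0.707 q [ 0.598   0.7256 -0.3898  1.7423  0.3816  0.746  -0.3074]
turn [0.0016 0.0029 0.0014] shift [ 0.0005 -0.     -0.0145]
246 [175, 177, 176, 176, 167, 141, 98, 59, 34, 31, 39, 35, 32, 32, 27, 38, 31, 52, 104, 154, 174, 180, 180, 181, 182, 180, 181, 180, 182, 182, 181, 180, 182, 180, 179, 178, 174, 173, 172, 171, 165, 161, 157, 158, 154]
248 [176, 174, 178, 174, 175, 163, 126, 78, 48, 33, 35, 37, 31, 28, 30, 33, 32, 45, 80, 129, 165, 175, 176, 174, 175, 174, 171, 172, 167, 165, 164, 161, 162, 162, 157, 156, 155, 156, 153, 154, 153, 147, 150, 157, 159]
250 [171, 175, 178, 180, 179, 174, 141, 99, 57, 37, 37, 33, 30, 43, 41, 42, 45, 54, 73, 110, 143, 158, 157, 155, 155, 154, 152, 153, 151, 154, 151, 152, 153, 154, 153, 152, 153, 150, 154, 154, 150, 145, 146, 154, 159]
252 [158, 164, 167, 169, 168, 158, 146, 122, 95, 86, 89, 93, 97, 100, 113, 122, 128, 129, 133, 139, 146, 152, 151, 153, 152, 152, 153, 154, 154, 154, 153, 152, 154, 155, 153, 154, 151, 153, 153, 152, 149, 145, 142, 153, 161]
[... 910 characters left out ...]
 155, 164]
262 [148, 148, 149, 150, 152, 151, 151, 152, 147, 152, 152, 152, 151, 152, 153, 152, 154, 155, 153, 151, 150, 152, 152, 152, 152, 151, 156, 155, 153, 153, 153, 151, 152, 152, 151, 151, 153, 151, 156, 153, 153, 150, 153, 157, 159]
264 [145, 146, 147, 152, 151, 152, 151, 152, 151, 152, 151, 153, 153, 152, 155, 153, 153, 154, 157, 158, 160, 161, 155, 153, 152, 151, 152, 154, 154, 152, 154, 154, 152, 152, 154, 152, 151, 152, 156, 152, 152, 151, 152, 153, 157]
266 [145, 145, 146, 150, 151, 152, 152, 152, 150, 150, 151, 153, 153, 153, 159, 162, 168, 174, 178, 178, 178, 174, 175, 165, 158, 155, 153, 150, 151, 154, 152, 152, 153, 150, 153, 151, 156, 151, 152, 154, 152, 151, 154, 152, 156]
```

Request:
move_arm:
  targets:
    - [[0, 0, 0, 0, 0, -0.01, 1], [0, 0, 0, 0, 0, -0.01, 1], [0, 0, 0, 0, 0, -0.01, 1], [0, 0, 0, 0, 0, -0.01, 1]]

```text
clock: 6.7
tool_pos: [0.527, -0.2557, 0.1121]
eef_rot: [0.987, -0.16, 0.002, 0.001]
contact_force: [-0.5, 0.7, -1.0]
opening: 1.0
```

Request:
move_arm:
  targets:
    - [[0, 0, 0, 0, 0, 0, 0], [0, 0, 0, 0, 0, 0, 0], [0, 0, 0, 0, 0, 0, 0], [0, 0, 0, 0, 0, 0, 0], [0, 0, 0, 0, 0, 0, 0]]

```text
clock: 7.2
tool_pos: [0.526, -0.2552, 0.1101]
eef_rot: [0.987, -0.16, 0.001, 0.0]
contact_force: [-0.2, -0.2, -0.3]
opening: 0.567
```

Request:
move_arm:
  targets:
    - [[0, 0, 0, 0, 0, 0, 0], [0, 0, 0, 0, 0, 0, 0], [0, 0, 0, 0, 0, 0, 0], [0, 0, 0, 0, 0, 0, 0], [0, 0, 0, 0, 0, 0, 0]]

```text
clock: 7.7
tool_pos: [0.5266, -0.2555, 0.111]
eef_rot: [0.987, -0.16, 0.002, 0.001]
contact_force: [0.8, 0.5, 0.0]
opening: 0.115
```

Run:
```python
from h import *
to([.527,-.2555,.11],-.32)
s=shot('scene');f=s['frame'].mean(2)
for rr in range(240,270,2): print(rr,f[rr,187:215:2].astype(int).tolist())
```

```text
t 7.7 pos [ 0.5266 -0.2555  0.111 ] F [0.7674 0.4952 0.0177] M [-0.0035 -0.1088  0.0041] op 0.115 q [ 0.578   0.785  -0.3566  1.7755  0.4192  0.6528 -0.3404]
turn [0.0016 0.0034 0.0015] shift [ 0.0004 -0.     -0.001 ]
240 [42, 41, 39, 42, 41, 38, 42, 53, 56, 41, 40, 42, 40, 43]
242 [44, 40, 42, 44, 38, 39, 40, 50, 39, 36, 41, 38, 35, 35]
244 [40, 40, 38, 37, 39, 33, 37, 36, 36, 34, 36, 38, 32, 35]
246 [37, 35, 38, 36, 36, 35, 35, 32, 33, 30, 38, 33, 30, 37]
248 [32, 37, 33, 34, 37, 34, 36, 32, 32, 33, 25, 35, 37, 31]
250 [35, 32, 35, 37, 39, 35, 32, 36, 32, 35, 31, 49, 42, 34]
252 [30, 37, 34, 29, 30, 31, 30, 28, 32, 28, 41, 55, 62, 42]
254 [29, 33, 28, 34, 34, 38, 35, 31, 33, 34, 36, 39, 51, 37]
256 [29, 30, 33, 31, 36, 34, 33, 33, 37, 36, 32, 44, 66, 66]
258 [38, 33, 39, 34, 39, 41, 40, 38, 37, 40, 63, 102, 115, 118]
260 [51, 63, 72, 88, 96, 63, 61, 79, 94, 107, 112, 127, 127, 127]
262 [125, 131, 136, 141, 141, 131, 129, 138, 146, 149, 146, 144, 137, 137]
264 [143, 146, 144, 144, 145, 143, 147, 149, 156, 159, 156, 152, 152, 152]
266 [142, 147, 145, 146, 143, 146, 150, 168, 178, 178, 173, 158, 154, 152]
268 [149, 146, 146, 146, 147, 144, 150, 177, 183, 179, 179, 164, 153, 153]
```

Request:
move_arm:
  targets:
    - [[0, 0, 0, 0, 0, 0, 0], [0, 0, 0, 0, 0, 0, 0], [0, 0, 0, 0, 0, 0, 0]]

```text
clock: 8.05
tool_pos: [0.5263, -0.2554, 0.111]
eef_rot: [0.987, -0.16, 0.001, 0.001]
contact_force: [0.5, -0.4, 0.9]
opening: 0.088
```

Request:
move_arm:
  targets:
    - [[0, 0, 0, 0, 0, 0.015, 0], [0, 0, 0, 0, 0, 0.02, 0], [0, 0, 0, 0, 0, 0.025, 0], [0, 0, 0, 0, 0, 0.015, 0]]
  force: 25

```text
clock: 8.45
tool_pos: [0.5242, -0.2546, 0.1851]
eef_rot: [0.987, -0.16, -0.002, -0.0]
contact_force: [-0.4, 0.3, -0.5]
opening: 0.089
```

Run:
```python
from h import *
a=shot('scene');b=shot('top')
L=lambda x,y,ox,oy,k:[oy+y/k-.5+.5/k,ox+x/k-.5+.5/k]
print('tip',tri(a,L(116,13,270,210,4),b,L(212,224,325,145,5)))
print('posttop',tri(a,L(208,80,270,210,4),b,L(193,61,325,145,5)))
o=np.array([.5884,-.0212]);y=.118;u=np.array([np.cos(y),np.sin(y)])
for x in(-.1,-.035): to([*(o+u*x),.149],y)
print([(d['centre'],d['score']) for d in r.find_in(a,'board_eye')])
P=r.get_state()['tool_pos']-[0,0,.003];print(proj(a,[P]),proj(b,[P]),[(d['centre'],d['score']) for d in r.find_in(b,'board_eye')])
cv2.imwrite('pics/l1.png',cv2.convertScaleAbs(cv2.resize(a['frame'][190:320,130:360],(690,390),interpolation=cv2.INTER_CUBIC)[:,:,::-1],alpha=1.2))
```

```text
tip (array([ 0.51785617, -0.03018017,  0.14345912]), np.float64(0.0006860718731597417))
posttop (array([ 0.59547665, -0.02090146,  0.14373538]), np.float64(0.0007744121560674765))
t 8.55 pos [ 0.525  -0.2549  0.1855] F [-0.3091  1.5577 -0.9402] M [-0.0443 -0.1421 -0.0305] op 0.091 q [ 0.6118  0.686  -0.4119  1.7133  0.3551  0.8176 -0.284 ]
turn [-0.     -0.0007  0.4392] shift [-0.0359  0.2219 -0.0365]
t 8.55 pos [ 0.525  -0.2549  0.1855] F [-0.3091  1.5577 -0.9402] M [-0.0443 -0.1421 -0.0305] op 0.091 q [ 0.6118  0.686  -0.4119  1.7133  0.3551  0.8176 -0.284 ]
turn [-0.     -0.0007  0.4392] shift [ 0.0287  0.2296 -0.0365]
[([248.9, 202.2], 0.71)]
[[237.0203 197.6778]] [[187.0895 466.216 ]] [([179.8, 454.9], 0.91)]
```

View pics/l1.png

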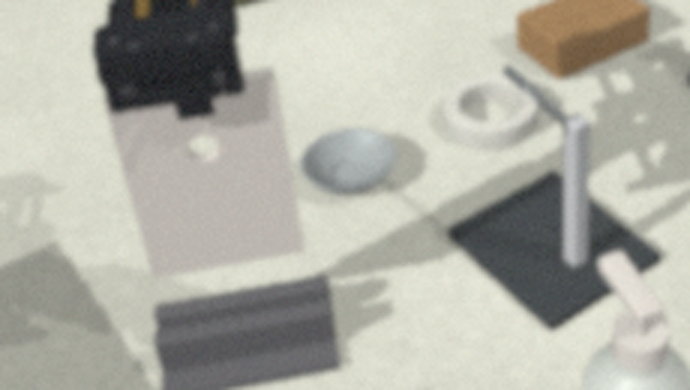

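The board is out of the rest and held near its top middle. Its eye shows at about (203,148) in the crop, i.e. pixel (239,198). The peg tip is at crop (508,70). I'll carry it to a point in front of the peg tip.

Request:
move_arm:
  targets:
    - [[0, 0, 0.05, -0.035, 0.01, 0, 0], [0, 0, 0.12, -0.015, 0.035, 0, 0], [0, 0, 0.12, 0, 0.04, 0, 0], [0, 0, 0.12, 0, 0.04, 0, 0], [0, 0, 0.03, 0, 0.035, 0, 0]]

```text
clock: 9.15
tool_pos: [0.466, -0.0968, 0.1767]
eef_rot: [0.998, 0.062, -0.007, 0.001]
contact_force: [0.3, 1.0, -0.7]
opening: 0.087
```

Run:
```python
from h import *
o=np.array([.5884,-.0212]);y=.118;u=np.array([np.cos(y),np.sin(y)])
to([*(o+u*-.1),.149],y)
```

```text
t 9.15 pos [ 0.466  -0.0968  0.1767] F [ 0.2904  1.0448 -0.7276] M [ 0.0309 -0.1489  0.0144] op 0.087 q [ 0.4313  0.5943 -0.5115  2.0166  0.4664  0.6615 -0.263 ]
turn [ 0.0023 -0.0145 -0.0053] shift [ 0.0231  0.0639 -0.0277]
```

Request:
move_arm:
  targets:
    - [[0, 0, 0, 0, 0.03, 0, 0], [0, 0, 0, 0.01, 0.025, -0.01, 0], [0, 0, 0, 0, 0, 0, 0], [0, 0, 0, 0, 0, 0, 0]]

```text
clock: 9.55
tool_pos: [0.4727, -0.0335, 0.1628]
eef_rot: [0.998, 0.067, -0.011, -0.002]
contact_force: [0.1, 0.6, -0.7]
opening: 0.086
```

Run:
```python
from h import *
o=np.array([.5884,-.0212]);y=.118;u=np.array([np.cos(y),np.sin(y)])
to([*(o+u*-.1),.149],y)
```

```text
t 9.55 pos [ 0.4727 -0.0335  0.1628] F [ 0.1413  0.5998 -0.6581] M [-0.0759 -0.1236  0.0102] op 0.086 q [ 0.2874  0.6164 -0.4925  2.029   0.473   0.6313 -0.3883]
turn [-0.002  -0.0221 -0.0169] shift [ 0.0164  0.0005 -0.0138]
```

Request:
move_arm:
  targets:
    - [[-0.002, -0.022, -0.015, 0.015, 0.001, -0.013, 0], [0, 0, 0, 0, 0, 0, 0], [0, 0, 0, 0, 0, 0, 0]]

```text
clock: 9.85
tool_pos: [0.4858, -0.0354, 0.1482]
eef_rot: [0.998, 0.058, -0.002, 0.001]
contact_force: [-0.4, 0.2, -1.1]
opening: 0.086
```

Run:
```python
from h import *
o=np.array([.5884,-.0212]);y=.118;u=np.array([np.cos(y),np.sin(y)])
to([*(o+u*-.1),.149],y)
a=shot('scene');b=shot('top')
P=r.get_state()['tool_pos']-[0,0,.003]
ex=P+[u[0]*.004,u[1]*.004,0];em=P-[u[0]*.004,u[1]*.004,0]
print('pred eye +x face scene',proj(a,[ex]),'-x face top',proj(b,[em]))
for s in(a,b):print([(np.round(d['centre'],1),d['score']) for d in r.find_in(s,'board_eye')],[(np.round(d['centre'],1),d['score']) for d in r.find_in(s,'peg_tip')])
cv2.imwrite('pics/p1.png',cv2.convertScaleAbs(np.hstack([cv2.resize(x,(400,400),interpolation=cv2.INTER_CUBIC) for x in(a['frame'][190:270,260:340],b['frame'][150:230,310:390])])[:,:,::-1],alpha=1.3))
```

```text
t 9.85 pos [ 0.4858 -0.0354  0.1482] F [-0.3846  0.1506 -1.075 ] M [-0.0695 -0.0675 -0.008 ] op 0.086 q [ 0.2654  0.6437 -0.4594  2.0245  0.502   0.5888 -0.4242]
turn [ 0.0017 -0.0043  0.0015] shift [0.0033 0.0024 0.0008]
pred eye +x face scene [[206.7146 290.1709]] -x face top [[204.362  369.2109]]
[(array([269. , 315.5]), 0.36)] [(array([184.9, 404.4]), 0.93), (array([166.8, 336.5]), 0.9), (array([270.9, 316. ]), 0.86), (array([216.5, 289.1]), 0.71)]
[] [(array([177.5, 345.9]), 0.87), (array([239.8, 198.3]), 0.81), (array([313.9, 241.4]), 0.65)]
```

View pics/p1.png

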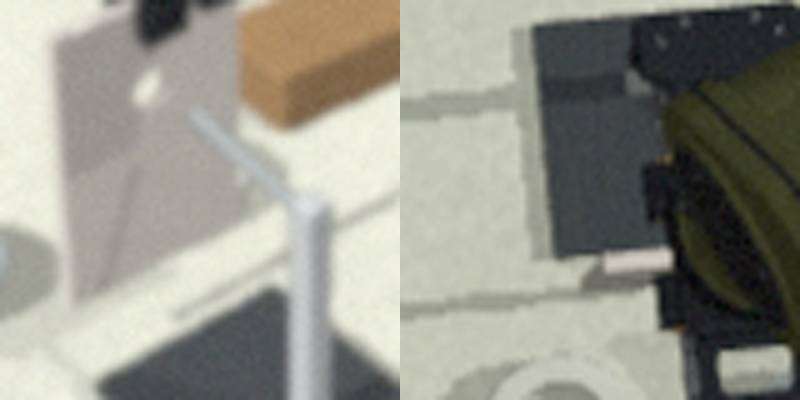

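The eye shows at crop (148,88), i.e. pixel (207.6,289.6), and the prediction was (206.7,290.2). The peg tip at crop (195,112) is where I measured it. I'll thread the board on.

Request:
move_arm:
  targets:
    - [[0.002, -0.004, 0.001, 0.003, 0.003, 0.001, 0], [0, 0, 0, 0.01, 0.001, 0, 0], [0, 0, 0, 0.01, 0.001, 0, 0], [0, 0, 0, 0, 0, 0, 0]]

```text
clock: 10.55
tool_pos: [0.5124, -0.029, 0.1507]
eef_rot: [0.998, 0.059, 0.002, -0.001]
contact_force: [0.3, -0.4, -1.2]
opening: 0.088
```

```bash
cat >> h.py <<'E'
o=np.array([.5884,-.0212]);y=.118;u=np.array([np.cos(y),np.sin(y)])
def st(x=-.035,z=.1445):
    p=r.get_state()['tool_pos'];d=p[:2]-o;print('stand x,y',d@u,-d[0]*u[1]+d[1]*u[0]);to([*(o+u*x),z],y)
E
python3 -c "
from h import *
st()"
```

```text
stand x,y -0.07634946629321811 0.0012073904775819167
t 10.55 pos [ 0.5124 -0.029   0.1507] F [ 0.2597 -0.3786 -1.2292] M [ 0.0147 -0.0771  0.0308] op 0.088 q [ 0.257   0.6641 -0.4688  1.9564  0.491   0.6295 -0.4107]
turn [-0.0015  0.0044 -0.0004] shift [ 0.0412  0.0037 -0.0062]
```

Request:
move_arm:
  targets:
    - [[0, 0, 0, 0.01, 0.0, -0.003, 0], [0, 0, 0, 0.01, 0.001, -0.001, 0], [0, 0, 0, 0.01, 0.001, -0.001, 0], [0, 0, 0, 0.002, 0, 0, 0], [0, 0, 0, 0, 0, 0, 0]]

```text
clock: 11.05
tool_pos: [0.5467, -0.0265, 0.1452]
eef_rot: [0.998, 0.059, 0.002, -0.001]
contact_force: [-0.6, -0.1, -0.8]
opening: 0.091
```

```bash
python3 -c "
from h import *
st()"
```

```text
stand x,y -0.041985401888034596 -0.0003634422654771414
t 11.05 pos [ 0.5467 -0.0265  0.1452] F [-0.5693 -0.0774 -0.8358] M [-0.0204 -0.0763 -0.0003] op 0.091 q [ 0.2462  0.7094 -0.4702  1.8611  0.4848  0.6825 -0.3903]
turn [-0.0017  0.0035 -0.0004] shift [ 0.0069  0.0012 -0.0007]
```

Request:
move_arm:
  targets:
    - [[0, 0, 0, 0, 0, -0.003, 0], [0, 0, 0, 0, 0, -0.002, 0], [0, 0, 0, 0, 0, 0, 0]]

```text
clock: 11.35
tool_pos: [0.5456, -0.0267, 0.1397]
eef_rot: [0.998, 0.059, 0.001, -0.001]
contact_force: [0.3, 0.9, -0.4]
opening: 0.087
```

```bash
python3 -c "
from h import *
st()
a=shot('scene','hs');f=a['frame'].mean(2)
P=r.get_state()['tool_pos'];print(proj(a,[P+[.004,0,-.003]]),[(np.round(d['centre'],1),d['score']) for d in r.find_in(a,'board_eye')])
"
```

```text
stand x,y -0.04314834626232908 -0.0003912308634115274
t 11.35 pos [ 0.5456 -0.0267  0.1397] F [ 0.2787  0.8507 -0.4371] M [-0.017  -0.032   0.0053] op 0.087 q [ 0.2425  0.7164 -0.4643  1.8676  0.4912  0.6704 -0.3961]
turn [-0.0013  0.002  -0.0007] shift [0.008  0.0013 0.0048]
[[222.0698 307.615 ]] [(array([187.9, 378.4]), 0.74), (array([231.8, 300.5]), 0.65)]
```

Request:
move_arm:
  targets:
    - [[0, 0, 0, 0, 0, -0.001, 0.4], [0, 0, 0, 0, 0, 0, 0.4], [0, 0, 0, 0, 0, 0, 0.4], [0, 0, 0, 0, 0, 0, 0.4], [0, 0, 0, 0, 0, 0, 0.4]]

```text
clock: 11.95
tool_pos: [0.5463, -0.0266, 0.1396]
eef_rot: [0.998, 0.059, 0.002, -0.001]
contact_force: [-0.6, 0.8, -0.6]
opening: 0.399
```

Run:
```python
from h import *
st()
a=shot('scene');b=shot('top')
cv2.imwrite('pics/h1.png',cv2.convertScaleAbs(np.hstack([cv2.resize(x,(400,400),interpolation=cv2.INTER_CUBIC) for x in(a['frame'][190:280,260:350],b['frame'][130:220,310:400])])[:,:,::-1],alpha=1.3))
```

```text
stand x,y -0.04246210502753495 -0.0003800682291635639
t 11.95 pos [ 0.5463 -0.0266  0.1396] F [-0.632   0.7627 -0.5571] M [-0.0401 -0.0611 -0.0261] op 0.399 q [ 0.242   0.7165 -0.4636  1.8678  0.4924  0.6682 -0.3972]
turn [-0.0013  0.004  -0.0007] shift [0.0074 0.0013 0.0049]
```

View pics/h1.png

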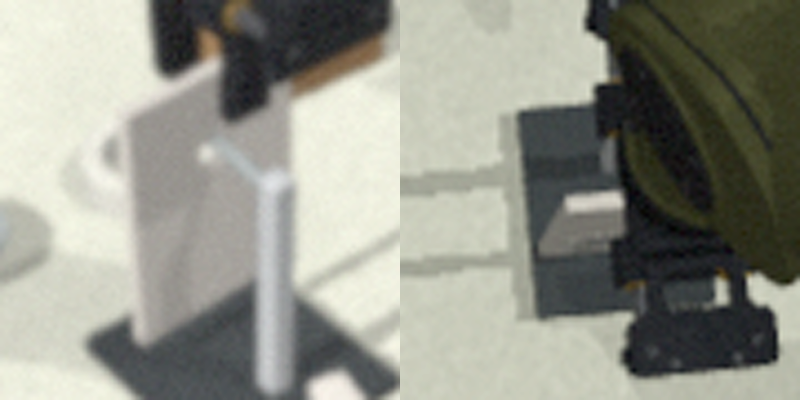

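The board hangs on the peg (eye at crop (208,152)) and the fingers are open either side. I'll lift straight up, then go to the clip.

Request:
move_arm:
  targets:
    - [[0, 0, 0, 0, 0, 0.015, 0.4], [0, 0, 0, 0, 0, 0.02, 0.4], [0, 0, 0, 0, 0, 0.03, 0.4], [0, 0, 0, 0, 0, 0.02, 0.6], [0, 0, 0.02, -0.01, 0.03, 0, 1]]

```text
clock: 12.55
tool_pos: [0.5361, -0.0009, 0.2263]
eef_rot: [0.998, 0.066, 0.001, 0.001]
contact_force: [0.1, 0.1, -0.1]
opening: 0.556
```

Run:
```python
from h import *
to([.4845,.255,.11],.145)
a=shot('scene')
# board top edge check later: eye region
print([(np.round(d['centre'],1),d['score']) for d in r.find_in(a,'board')],[(np.round(d['centre'],1),d['score']) for d in r.find_in(a,'board_top')])
e=np.array([*(o+u*-.042),0]);print('pred board centre',proj(a,[e+[0,0,.11]]),'top',proj(a,[e+[0,0,.183]]))
```

```text
t 12.55 pos [ 0.5361 -0.0009  0.2263] F [ 0.0658  0.1415 -0.1206] M [-0.0259 -0.1183 -0.0025] op 0.556 q [ 0.2483  0.5903 -0.5433  1.8056  0.394   0.8538 -0.3517]
turn [0.0014 0.0015 0.0136] shift [-0.0516  0.2559 -0.1163]
[(array([230.7, 302.6]), 0.66), (array([211.5, 378.2]), 0.65)] [(array([229. , 304.6]), 0.62)]
pred board centre [[230.9714 307.2388]] top [[203.7464 306.8502]]
```

Request:
move_arm:
  targets:
    - [[0, 0, 0.013, -0.01, 0.045, 0, 1], [0, 0, 0, -0.01, 0.045, 0, 1], [0, 0, 0, -0.01, 0.045, 0, 1], [0, 0, 0, -0.01, 0.045, -0.02, 1], [0, 0, 0, -0.01, 0.04, -0.03, 1]]

```text
clock: 13.2
tool_pos: [0.4873, 0.2191, 0.1748]
eef_rot: [0.998, 0.067, 0.001, 0.002]
contact_force: [-0.0, 1.1, 0.2]
opening: 1.002
```

Request:
move_arm:
  targets:
    - [[0, 0, 0, 0, 0.01, -0.02, 1], [0, 0, 0, 0, 0, 0, 1], [0, 0, 0, 0, 0, 0, 1]]

```text
clock: 13.5
tool_pos: [0.4836, 0.2341, 0.1509]
eef_rot: [0.997, 0.072, -0.002, 0.001]
contact_force: [-0.6, -1.0, 0.7]
opening: 0.999
```

Run:
```python
from h import *
to([.4845,.255,.11],.145)
a=shot('scene','c0');b=shot('top','c0t')
f=a['frame'].mean(2)
for n in('clip','clip_front_tip','fin'):
  for s in(a,b): print(n,[(np.round(d['centre'],1),d['score']) for d in r.find_in(s,n)])
C=np.array([.4845,.255,.072]);print(proj(a,[C]),proj(b,[C]))
```

```text
t 13.5 pos [0.4836 0.2341 0.1509] F [-0.5563 -0.97    0.6565] M [-0.0669 -0.0778 -0.066 ] op 0.999 q [-0.2602  0.6908 -0.4598  1.8783  0.4651  0.6845 -0.8535]
turn [ 0.0032 -0.003   0.0017] shift [ 0.0009  0.0209 -0.0409]
clip [(array([191.3, 381.9]), 0.83), (array([225.8, 422.3]), 0.81)]
clip [(array([147.4, 248.7]), 0.63), (array([175.4, 360.9]), 0.32)]
clip_front_tip [(array([228.8, 424.2]), 0.75), (array([190.7, 378. ]), 0.57)]
clip_front_tip [(array([144.3, 247. ]), 0.38)]
fin [(array([214. , 378.4]), 0.76), (array([270.9, 316.2]), 0.28)]
fin [(array([169.7, 360. ]), 0.22)]
[[193.958  382.7238]] [[202.971  250.5404]]
```

Request:
move_arm:
  targets:
    - [[0.003, -0.003, 0, 0.001, 0.02, -0.03, 1], [0, 0, 0, 0, 0, -0.015, 1], [0, 0, 0, 0, 0, 0, 1]]

```text
clock: 14.2
tool_pos: [0.4872, 0.254, 0.1072]
eef_rot: [0.998, 0.069, 0.003, -0.001]
contact_force: [-0.3, -0.5, -0.0]
opening: 0.999
```

Run:
```python
from h import *
to([.4845,.255,.056],.145)
a=shot('scene','c1');f=a['frame'].mean(2)
st=r.get_state();p=st['tool_pos'];Rm=R.from_quat(st['eef_rot']).as_matrix()
for t in(0,.01,.0175): print('tip front',t,proj(a,[p+Rm@[.044+t,0,-z] for z in(.02,.03,.04)]).round(1).tolist())
for rr in range(166,226,3): print(rr,f[rr,366:400:2].astype(int).tolist())
```

```text
t 14.2 pos [0.4872 0.254  0.1072] F [-0.3098 -0.5079 -0.0209] M [-0.0308 -0.0401  0.0134] op 0.999 q [-0.3229  0.7619 -0.4071  1.8877  0.5157  0.5903 -0.9248]
turn [-0.0028  0.0059  0.0062] shift [-0.0027  0.001  -0.0512]
tip front 0 [[183.2, 398.7], [179.8, 399.1], [176.4, 399.5]]
tip front 0.01 [[184.7, 401.7], [181.3, 402.2], [177.9, 402.7]]
tip front 0.0175 [[185.9, 404.1], [182.5, 404.6], [179.1, 405.0]]
166 [161, 82, 29, 32, 53, 145, 167, 158, 159, 157, 158, 157, 157, 158, 157, 157, 149]
169 [175, 149, 109, 114, 140, 166, 174, 172, 167, 160, 152, 138, 141, 150, 156, 156, 136]
172 [175, 177, 174, 173, 173, 173, 171, 173, 172, 148, 98, 69, 68, 74, 99, 115, 118]
175 [175, 176, 175, 173, 173, 172, 167, 147, 108, 72, 60, 64, 62, 60, 60, 62, 50]
178 [173, 176, 175, 172, 173, 156, 131, 112, 95, 65, 63, 62, 62, 67, 62, 58, 44]
181 [172, 168, 165, 145, 122, 107, 107, 105, 98, 68, 53, 58, 56, 63, 69, 60, 45]
184 [177, 176, 159, 97, 79, 96, 106, 103, 103, 74, 61, 77, 92, 104, 84, 62, 52]
187 [175, 178, 175, 168, 149, 117, 107, 104, 106, 80, 90, 102, 87, 81, 68, 61, 59]
190 [175, 175, 176,
[... 265 characters left out ...]
136, 92, 93, 103, 92, 86, 105, 163, 176, 176, 175, 169]
202 [171, 175, 176, 171, 172, 133, 93, 101, 98, 91, 93, 109, 161, 178, 172, 164, 147]
205 [175, 173, 175, 162, 142, 118, 101, 107, 94, 91, 89, 107, 123, 143, 143, 144, 141]
208 [164, 150, 122, 104, 120, 132, 103, 95, 91, 99, 100, 89, 74, 81, 96, 116, 137]
211 [99, 83, 80, 120, 124, 115, 99, 97, 103, 92, 81, 85, 85, 88, 85, 88, 93]
214 [85, 81, 84, 126, 117, 110, 101, 90, 86, 87, 88, 86, 86, 86, 85, 73, 75]
217 [88, 84, 86, 113, 99, 87, 90, 87, 85, 80, 77, 81, 82, 75, 83, 128, 159]
220 [88, 87, 90, 86, 86, 84, 82, 80, 73, 76, 73, 73, 95, 132, 163, 174, 175]
223 [153, 117, 96, 81, 78, 70, 69, 73, 72, 78, 107, 147, 170, 177, 176, 176, 179]
```

Run:
```python
from h import *
a=shot('scene');f=a['frame'].mean(2)
st=r.get_state();p=st['tool_pos'];Rm=R.from_quat(st['eef_rot']).as_matrix()
print(proj(a,[p+Rm@[-.044,0,-z] for z in(-.011,0,.01,.02,.03,.04,.05)]).round(1).tolist())
for rr in range(156,172): print(rr,f[rr,360:386].astype(int).tolist())
```

```text
[[180.1, 372.2], [176.6, 372.5], [173.5, 372.8], [170.2, 373.0], [167.0, 373.3], [163.7, 373.6], [160.4, 373.9]]
156 [171, 169, 169, 167, 164, 159, 148, 120, 83, 51, 33, 31, 31, 32, 29, 49, 95, 139, 154, 157, 158, 157, 158, 158, 158, 157]
157 [175, 174, 171, 171, 165, 158, 144, 118, 81, 51, 36, 34, 33, 31, 33, 55, 99, 140, 156, 160, 157, 157, 158, 157, 156, 157]
158 [179, 176, 172, 169, 162, 153, 141, 111, 78, 43, 30, 37, 28, 26, 28, 62, 104, 141, 154, 156, 159, 158, 159, 156, 156, 157]
159 [173, 173, 169, 159, 155, 146, 132, 112, 77, 47, 34, 34, 22, 22, 30, 60, 106, 141, 155, 155, 158, 159, 158, 155, 156, 155]
160 [162, 163, 156, 153, 144, 143, 137, 118, 81, 48, 31, 32, 30, 21, 36, 60, 104, 139, 158, 159, 160, 157, 158, 158, 159, 157]
161 [151, 149, 151, 148, 150, 156, 151, 130, 93, 52, 36, 37, 36, 23, 27, 58, 102, 139, 154, 157, 156, 157, 157, 158, 156, 156]
162 [145, 147, 154, 158, 161, 165, 164, 139, 94, 54, 35, 34, 31, 23, 30, 61, 102, 138, 157, 158, 157, 159, 157, 157, 157, 156]
163 [146, 158, 165, 173, 172, 175, 165, 140, 95, 53, 37, 38, 24, 24, 34, 62, 107, 139, 154, 157, 157
[... 373 characters left out ...]
 164, 160, 158, 157, 156, 157, 156]
167 [181, 179, 178, 178, 179, 175, 170, 149, 118, 77, 53, 42, 48, 58, 80, 110, 146, 165, 171, 170, 163, 162, 160, 156, 156, 156]
168 [179, 180, 178, 178, 180, 177, 174, 165, 138, 109, 85, 76, 82, 96, 123, 142, 159, 170, 172, 172, 171, 168, 163, 159, 159, 155]
169 [178, 179, 179, 179, 178, 178, 177, 173, 163, 145, 132, 122, 126, 141, 153, 162, 171, 170, 172, 175, 173, 174, 171, 166, 160, 154]
170 [182, 180, 180, 178, 176, 175, 176, 175, 173, 167, 159, 157, 159, 165, 170, 170, 172, 173, 171, 175, 172, 174, 171, 169, 165, 159]
171 [178, 179, 179, 178, 177, 177, 178, 174, 174, 175, 174, 174, 170, 171, 172, 174, 171, 173, 172, 175, 175, 175, 172, 169, 165, 149]
```

Request:
move_arm:
  targets:
    - [[-0.003, 0.006, 0.006, -0.002, 0.001, -0.02, 1], [0, 0, 0, 0, 0, -0.02, 1], [0, 0, 0, 0, 0, -0.005, 1], [0, 0, 0, 0, 0, 0, 1]]

```text
clock: 14.7
tool_pos: [0.4891, 0.2569, 0.0671]
eef_rot: [0.997, 0.071, 0.005, -0.003]
contact_force: [-0.3, 0.2, 0.1]
opening: 1.001
```

```bash
python3 -c "
from h import *
to([.4845,.255,.060],.145)"
```

```text
t 14.7 pos [0.4891 0.2569 0.0671] F [-0.2688  0.249   0.1374] M [-0.0083 -0.0915  0.0263] op 1.001 q [-0.3554  0.8244 -0.3575  1.9054  0.564   0.501  -0.9646]
turn [-0.0061  0.0087  0.0021] shift [-0.0046 -0.0019 -0.0071]
```

Now I'll close onto the tails, starting with moderate force.

Request:
move_arm:
  targets:
    - [[-0.006, 0.009, 0.002, -0.004, -0.002, -0.006, 0.6], [0, 0, 0, 0, 0, 0, 0.55], [0, 0, 0, 0, 0, 0, 0.55], [0, 0, 0, 0, 0, 0, 0.55], [0, 0, 0, 0, 0, 0, 0.55]]
  force: 4

```text
clock: 15.2
tool_pos: [0.4866, 0.2554, 0.064]
eef_rot: [0.997, 0.072, 0.002, -0.001]
contact_force: [-0.6, 0.2, -0.2]
opening: 0.573
```

```bash
python3 -c "
from h import *
to([.4845,.255,.060],.145)"
```

```text
t 15.2 pos [0.4866 0.2554 0.064 ] F [-0.5989  0.1827 -0.2023] M [-0.0847 -0.0171  0.0239] op 0.573 q [-0.3567  0.8293 -0.3559  1.9082  0.5653  0.5002 -0.9656]
turn [-0.0022  0.0032  0.001 ] shift [-0.0021 -0.0004 -0.004 ]
```

Request:
move_arm:
  targets:
    - [[-0.002, 0.003, 0, -0.002, 0, -0.003, 0], [0, 0, 0, 0, 0, 0, 0], [0, 0, 0, 0, 0, 0, 0], [0, 0, 0, 0, 0, 0, 0], [0, 0, 0, 0, 0, 0, 0]]
  force: 30

```text
clock: 15.7
tool_pos: [0.4842, 0.2553, 0.0606]
eef_rot: [0.997, 0.072, -0.0, 0.0]
contact_force: [-0.0, -0.0, -1.1]
opening: 0.224
```

```bash
python3 -c "
from h import *
to([.4845,.255,.060],.145)"
```

```text
t 15.7 pos [0.4842 0.2553 0.0606] F [-0.0214 -0.0315 -1.1121] M [-0.0134 -0.0876 -0.0474] op 0.224 q [-0.361   0.8341 -0.3524  1.9115  0.567   0.496  -0.9698]
turn [ 0.0002 -0.0005  0.0009] shift [ 0.0003 -0.0003 -0.0006]
```

Request:
move_arm:
  targets:
    - [[0, 0, 0, 0, 0, 0, 0], [0, 0, 0, 0, 0, 0, 0], [0, 0, 0, 0, 0, 0.01, 0], [0, 0, 0, 0, 0, 0.02, 0], [0, 0, 0, 0, 0, 0.03, 0]]

```text
clock: 16.2
tool_pos: [0.4817, 0.2535, 0.12]
eef_rot: [0.997, 0.072, -0.004, 0.002]
contact_force: [-0.2, 0.2, -0.6]
opening: 0.22
```

Request:
move_arm:
  targets:
    - [[0, 0, 0, 0, 0, 0.04, 0], [0, 0, 0, 0, 0, 0.04, 0], [0, 0, 0, 0, 0, 0.04, 0], [0, 0, 0, 0, 0, 0, 0]]

```text
clock: 16.6
tool_pos: [0.4819, 0.2547, 0.2506]
eef_rot: [0.997, 0.073, -0.001, 0.0]
contact_force: [-0.1, 0.6, -0.5]
opening: 0.222
```

Run:
```python
from h import *
to([.4845,.255,.060],.145)
a=shot('scene','k1');b=shot('top','k1t')
p=r.get_state()['tool_pos']
for n in('clip','clip_front_tip','clip_rear_tip'):
  for s in(a,b): print(n,[(np.round(d['centre'],1),d['score']) for d in r.find_in(s,n)])
for dz in(.012,-.033):print(proj(a,[p+[0,0,dz]]),proj(b,[p+[0,0,dz]]))
```

```text
t 16.6 pos [0.4819 0.2547 0.2506] F [-0.0794  0.6234 -0.5042] M [ 0.0049 -0.1107 -0.0462] op 0.222 q [-0.2384  0.573  -0.5441  1.7448  0.3577  0.9261 -0.7843]
turn [ 0.0005 -0.0019 -0.001 ] shift [ 0.0026  0.0003 -0.1906]
clip [(array([133. , 388.8]), 0.79), (array([225.8, 419.8]), 0.62)]
clip [(array([154.8, 252.1]), 0.59), (array([176.1, 360.9]), 0.31)]
clip_front_tip [(array([128.4, 383. ]), 0.57)]
clip_front_tip [(array([146.5, 250.5]), 0.61), (array([114.7, 283.8]), 0.47), (array([248. , 334.7]), 0.23), (array([ 91.3, 390.4]), 0.15)]
clip_rear_tip [(array([230.1, 301.2]), 0.56), (array([138.1, 391.5]), 0.49)]
clip_rear_tip []
[[130.0024 387.8221]] [[198.6273 237.4696]]
[[146.5479 386.0088]] [[200.376  241.4262]]
```

Run:
```python
from h import *
a=shot('scene','m1');b=shot('top','m1t')
cv2.imwrite('pics/m1z.png',cv2.convertScaleAbs(np.hstack([cv2.resize(x,(400,400),interpolation=cv2.INTER_CUBIC) for x in(a['frame'][190:270,270:350],b['frame'][145:205,330:390])])[:,:,::-1],alpha=1.25))
c=np.array([*(o+u*-.0425),.1833]);v=np.array([-u[1],u[0],0]);w=np.array([u[0],u[1],0])
P=[c+v*i*.05+w*j*.004 for i in(-1,1) for j in(-1,1)]
print('scene crop',(proj(a,P)[:,::-1]-[270,190])*5,'top crop',(proj(b,P)[:,::-1]-[330,145])*400/60)
```

```text
scene crop [[ 82.11360383 108.42432805]
 [ 93.98926115 117.26022064]
 [266.79470579  21.44340836]
 [278.97328282  29.2121063 ]] top crop [[396.07569151 198.07992471]
 [393.4391205  175.03775375]
 [105.92706047 225.46935287]
 [103.51418529 202.30790895]]
```

View pics/m1z.png

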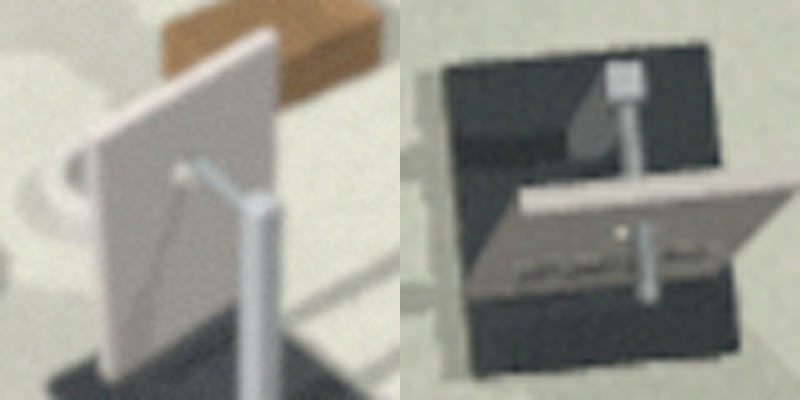

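Scene crop: the board hangs with its right (-y) top corner at about (98,145) and the other at (278,35), slightly tilted in its plane. Top crop: the strip's left end is at (520,200). I'll triangulate both corners.

Run:
```python
from h import *
a=shot('scene');b=shot('top');t=cv2.imread('pics/m1t.png').mean(2)
for rr in range(166,180): print(rr,t[rr,380:402].astype(int).tolist())
S=lambda x,y:[190+y/5-.4,270+x/5-.4]
T=lambda x,y:[145+y/6.667-.42,330+x/6.667-.42]
l=tri(a,S(278,33),b,T(120,187));print('left corner +x edge',l)
for z in(.165,.17,.175,.18,.185): print(z,onz(a,S(99,147),z),'->top px',proj(b,[onz(a,S(99,147),z)]))
```

```text
166 [153, 156, 157, 155, 154, 155, 155, 154, 154, 155, 154, 154, 155, 155, 155, 153, 153, 155, 149, 151, 152, 155]
167 [155, 156, 157, 157, 153, 154, 153, 155, 155, 153, 154, 156, 155, 156, 154, 154, 154, 150, 150, 152, 154, 155]
168 [156, 157, 158, 156, 155, 154, 153, 156, 156, 154, 153, 153, 155, 155, 156, 154, 153, 152, 154, 154, 155, 154]
169 [156, 157, 156, 155, 155, 154, 154, 154, 154, 153, 153, 153, 153, 156, 156, 154, 153, 151, 153, 154, 152, 152]
170 [155, 154, 155, 153, 154, 155, 156, 154, 154, 153, 153, 153, 153, 155, 155, 151, 152, 152, 152, 152, 153, 151]
171 [154, 156, 154, 154, 155, 154, 155, 154, 155, 154, 154, 153, 154, 155, 154, 153, 152, 152, 151, 152, 152, 151]
172 [154, 154, 153, 154, 149, 147, 142, 139, 140, 134, 145, 153, 152, 152, 151, 155, 151, 152, 151, 153, 155, 152]
173 [136, 134, 129, 129, 121, 119, 109, 107, 108, 120, 142, 151, 152, 150, 152, 156, 153, 152, 153, 155, 155, 154]
174 [100, 99, 92, 91, 90, 90, 89, 89, 105, 140, 152, 152, 152, 151, 153, 155, 156, 155, 155, 154, 154, 151]
175 [90, 89, 89, 89, 90, 89, 88, 106, 135, 149, 153, 151, 153, 153, 154,
[... 290 characters left out ...]
 152, 153, 154, 156, 154, 154, 152, 151, 152, 153, 154, 151, 154, 154, 152]
179 [88, 90, 87, 106, 138, 151, 153, 152, 153, 154, 156, 154, 154, 153, 152, 152, 154, 151, 151, 155, 155, 155]
left corner +x edge (array([0.54973338, 0.01918695, 0.1871325 ]), np.float64(0.001100599892729469))
0.165 [ 0.55145009 -0.07205221  0.165     ] ->top px [[174.37755509 386.14145361]]
0.17 [ 0.55730209 -0.0752737   0.17      ] ->top px [[171.59606561 387.91786285]]
0.175 [ 0.5631541  -0.07849519  0.175     ] ->top px [[168.78892709 389.71034891]]
0.18 [ 0.5690061  -0.08171668  0.18      ] ->top px [[165.95583589 391.5190969 ]]
0.185 [ 0.5748581  -0.08493817  0.185     ] ->top px [[163.09648479 393.34429396]]
```

Request:
move_arm:
  targets:
    - [[0, 0, -0.01, 0.005, -0.02, 0.005, 0], [0, 0, -0.01, 0.01, -0.035, 0, 0], [0, 0, 0, 0.01, -0.04, 0, 0], [0, 0, 0, 0.01, -0.04, 0, 0], [0, 0, 0, 0.01, -0.04, 0, 0]]

```text
clock: 17.7
tool_pos: [0.523, 0.0811, 0.2495]
eef_rot: [0.997, 0.071, -0.006, -0.0]
contact_force: [0.9, 0.4, -1.6]
opening: 0.23
```

```bash
python3 -c "
from h import *
to([.552,-.030,.25],.126)"
```

```text
t 17.7 pos [0.523  0.0811 0.2495] F [ 0.8697  0.4381 -1.5633] M [-0.06   -0.1056  0.0133] op 0.23 q [ 0.1054  0.5594 -0.5564  1.7808  0.3556  0.9154 -0.4636]
turn [-0.     -0.0122 -0.016 ] shift [ 0.029  -0.1111  0.0005]
```

Request:
move_arm:
  targets:
    - [[0, -0.012, -0.008, 0.01, -0.04, 0.003, 0], [0, 0, -0.008, 0.01, -0.035, 0.003, 0], [0, 0, 0, 0.003, -0.015, 0, 0], [0, 0, 0, 0, 0, 0, 0], [0, 0, 0, 0, 0, 0, 0]]

```text
clock: 18.2
tool_pos: [0.5471, -0.0208, 0.2544]
eef_rot: [0.998, 0.056, -0.001, 0.002]
contact_force: [0.1, 1.0, -0.8]
opening: 0.224
```

```bash
python3 -c "
from h import *
to([.552,-.030,.193],.126)"
```

```text
t 18.2 pos [ 0.5471 -0.0208  0.2544] F [ 0.1099  0.9846 -0.83  ] M [ 0.0186 -0.0941 -0.0107] op 0.224 q [ 0.285   0.5719 -0.548   1.7335  0.3612  0.9397 -0.2961]
turn [ 0.0038 -0.0011  0.0131] shift [ 0.0049 -0.0092 -0.0614]
```

Request:
move_arm:
  targets:
    - [[0.004, -0.001, 0.013, 0.005, -0.009, 0, 0], [0, 0, 0, 0, 0, 0, 0], [0, 0, 0, 0, 0, 0, 0]]

```text
clock: 18.5
tool_pos: [0.5513, -0.0241, 0.2544]
eef_rot: [0.998, 0.067, -0.0, -0.002]
contact_force: [0.3, 0.6, -0.6]
opening: 0.228
```

Run:
```python
from h import *
to([.552,-.030,.193],.126)
a=shot('scene','n1');f=a['frame'].mean(2)
st=r.get_state();p=st['tool_pos'];Rm=R.from_quat(st['eef_rot']).as_matrix()
print('pred tip rear/front inner',proj(a,[p+Rm@[x,yy,.0325] for x in(.0155,-.0155) for yy in(-.017,.017)]).round(1).tolist())
print('board top now',proj(a,[[.5559,-.0294,.1806]]))
for rr in range(178,212,1): print(rr,f[rr,286:326:2].astype(int).tolist())
```

```text
t 18.5 pos [ 0.5513 -0.0241  0.2544] F [ 0.2782  0.5616 -0.5861] M [-0.0112 -0.0623  0.0118] op 0.228 q [ 0.2989  0.5794 -0.5568  1.7208  0.3606  0.9458 -0.265 ]
turn [-0.0033 -0.0008 -0.0075] shift [ 0.0007 -0.0059 -0.0614]
pred tip rear/front inner [[188.9, 320.0], [195.0, 307.2], [182.9, 310.1], [188.7, 297.4]]
board top now [[207.2835 307.9191]]
178 [180, 178, 179, 176, 179, 177, 144, 95, 81, 81, 105, 91, 94, 98, 100, 101, 100, 82, 60, 62]
179 [180, 179, 179, 180, 179, 175, 139, 91, 82, 84, 104, 97, 89, 98, 103, 104, 101, 80, 65, 64]
180 [180, 179, 180, 180, 180, 173, 133, 88, 81, 87, 100, 97, 93, 96, 103, 102, 102, 84, 63, 60]
181 [181, 179, 177, 177, 176, 173, 129, 87, 83, 82, 101, 93, 92, 99, 103, 100, 102, 91, 74, 65]
182 [178, 179, 177, 175, 176, 172, 123, 86, 82, 73, 101, 96, 92, 98, 102, 102, 104, 107, 99, 99]
183 [176, 179, 178, 175, 178, 168, 115, 80, 70, 58, 100, 95, 95, 100, 102, 103, 104, 124, 133, 136]
184 [177, 177, 177, 177, 178, 166, 108, 72, 55, 43, 90, 93, 93, 99, 102, 100, 103, 133, 158, 153]
185 [177, 178, 182, 179, 178, 165, 95, 55, 38, 45, 90, 96, 99, 102, 1
[... 2012 characters left out ...]
 160, 155, 139, 134, 163, 175, 168, 146, 128, 121, 121, 121, 120, 118]
206 [177, 174, 177, 174, 172, 165, 159, 160, 158, 164, 175, 171, 150, 128, 119, 123, 122, 119, 122, 114]
207 [176, 177, 178, 175, 174, 167, 160, 163, 174, 179, 170, 154, 132, 122, 120, 119, 119, 121, 121, 116]
208 [176, 177, 176, 176, 175, 174, 169, 175, 179, 180, 152, 132, 123, 120, 121, 121, 124, 121, 120, 115]
209 [173, 178, 175, 174, 173, 174, 175, 181, 178, 161, 137, 124, 120, 118, 120, 123, 124, 121, 122, 114]
210 [174, 177, 175, 175, 178, 181, 181, 179, 161, 139, 126, 120, 122, 122, 120, 120, 121, 124, 123, 115]
211 [176, 175, 176, 177, 180, 186, 183, 163, 138, 125, 121, 121, 121, 121, 121, 122, 119, 122, 121, 118]
```

Jaw edges in the image match the prediction within about 2 px. I'll correct y and lower.

Request:
move_arm:
  targets:
    - [[-0.003, 0, -0.007, 0.001, -0.005, 0, 0], [0, 0, 0, 0, 0, -0.01, 0], [0, 0, 0, 0, 0, -0.01, 0], [0, 0, 0, 0, 0, -0.01, 0], [0, 0, 0, 0, 0, 0, 0]]

```text
clock: 19.05
tool_pos: [0.5513, -0.0269, 0.2215]
eef_rot: [0.998, 0.065, -0.001, -0.0]
contact_force: [0.2, -0.7, -0.7]
opening: 0.224
```

```bash
python3 -c "
from h import *
to([.552,-.030,.193],.126)"
```

```text
t 19.05 pos [ 0.5513 -0.0269  0.2215] F [ 0.1891 -0.672  -0.679 ] M [-0.0549 -0.1089  0.0005] op 0.224 q [ 0.2865  0.6176 -0.5339  1.7624  0.3941  0.8719 -0.2948]
turn [-0.0004 -0.002  -0.0038] shift [ 0.0007 -0.0031 -0.0285]
```

Request:
move_arm:
  targets:
    - [[0, -0.002, -0.004, 0.001, -0.002, -0.007, 0], [0, 0, 0, 0, 0, -0.007, 0], [0, 0, 0, 0, 0, -0.007, 0], [0, 0, 0, 0, 0, -0.006, 0], [0, 0, 0, 0, 0, 0, 0]]

```text
clock: 19.55
tool_pos: [0.5522, -0.0292, 0.1915]
eef_rot: [0.998, 0.062, -0.0, -0.0]
contact_force: [-0.3, -0.3, -1.6]
opening: 0.223
```

Run:
```python
from h import *
to([.552,-.030,.193],.126)
a=shot('scene','e1');b=shot('top','e1t');f=a['frame'].mean(2)
st=r.get_state();p=st['tool_pos'];Rm=R.from_quat(st['eef_rot']).as_matrix()
print('pred rear tip inner',proj(a,[p+Rm@[.0155,yy,.0325] for yy in(-.017,.017)]).round(1).tolist(),'board top +x edge ends',proj(a,[[.5497,.0192,.1871],[.562,-.0779,.174]]).round(1).tolist())
m=cv2.imread('pics/m1.png').mean(2)
for rr in range(190,232,2): print(rr,f[rr,284:330:2].astype(int).tolist())
print('old')
for rr in range(206,232,4): print(rr,m[rr,284:330:2].astype(int).tolist())
```

```text
t 19.55 pos [ 0.5522 -0.0292  0.1915] F [-0.3363 -0.2885 -1.6033] M [-0.0393 -0.1272  0.0267] op 0.223 q [ 0.2753  0.6552 -0.5108  1.7955  0.4258  0.803  -0.3232]
turn [-0.0006 -0.0008  0.001 ] shift [-0.0002 -0.0008  0.0015]
pred rear tip inner [[214.7, 318.2], [221.1, 305.8]] board top +x edge ends [[196.2, 325.5], [219.0, 289.4]]
190 [179, 181, 181, 178, 179, 174, 170, 135, 104, 88, 101, 84, 45, 37, 31, 26, 29, 61, 101, 106, 105, 105, 108]
192 [179, 178, 178, 178, 177, 176, 178, 162, 106, 87, 99, 86, 48, 38, 22, 26, 40, 66, 106, 107, 107, 106, 106]
194 [178, 181, 179, 177, 176, 176, 177, 160, 106, 87, 97, 85, 46, 35, 31, 45, 71, 95, 107, 114, 116, 108, 109]
196 [178, 177, 180, 177, 175, 175, 181, 160, 105, 89, 101, 92, 65, 46, 63, 83, 95, 109, 130, 161, 150, 114, 109]
198 [177, 176, 179, 180, 177, 179, 179, 161, 103, 95, 108, 96, 85, 83, 85, 94, 101, 127, 145, 157, 146, 114, 106]
200 [177, 178, 177, 175, 177, 178, 173, 143, 106, 109, 117, 96, 86, 89, 96, 96, 106, 130, 132, 126, 122, 109, 95]
202 [177, 177, 176, 177, 176, 172, 163, 123, 94, 102, 110, 95, 90, 99, 100, 101, 101, 117,
[... 1814 characters left out ...]
3, 169, 158, 157, 169, 178, 175, 157, 137, 126, 118, 120, 118, 119, 119, 119, 119, 116, 111, 90, 99]
214 [172, 174, 176, 182, 180, 168, 147, 128, 119, 121, 115, 118, 120, 118, 119, 120, 117, 119, 120, 121, 131, 166, 174]
218 [176, 169, 161, 135, 123, 120, 119, 118, 121, 119, 122, 119, 120, 120, 120, 117, 118, 118, 118, 118, 132, 167, 174]
222 [131, 131, 148, 128, 117, 117, 119, 118, 119, 120, 122, 134, 125, 134, 124, 124, 118, 118, 118, 120, 130, 166, 177]
226 [132, 136, 150, 127, 119, 120, 119, 118, 117, 118, 130, 134, 130, 123, 133, 139, 124, 118, 117, 120, 135, 171, 177]
230 [178, 174, 160, 132, 118, 117, 118, 120, 119, 119, 112, 109, 119, 122, 120, 121, 130, 150, 164, 163, 157, 159, 174]
```

Request:
move_arm:
  targets:
    - [[0, 0, 0, 0, 0, 0, 0], [0, 0, 0, 0, 0, 0, 0], [0, 0, 0, 0, 0, 0, 0]]

```text
clock: 19.95
tool_pos: [0.5534, -0.0289, 0.1932]
eef_rot: [0.998, 0.062, 0.001, -0.0]
contact_force: [0.1, 1.0, -0.3]
opening: 0.224
```

Run:
```python
from h import *
to([.552,-.030,.193],.126)
F=[]
for i in range(6):
    a=shot('scene');s=r.get_state();F.append(s['contact_force'])
print('meanF',np.mean(F,0),s['tool_pos'],np.abs(s['qd']).max())
f=a['frame'].mean(2);g=cv2.imread('pics/e1.png').mean(2);m=cv2.imread('pics/m1.png').mean(2)
print('board region drift',np.abs(f-g)[206:268,286:326].mean(),np.abs(f-m)[232:268,286:316].mean())
r.finish_job()
```

```text
t 19.95 pos [ 0.5534 -0.0289  0.1932] F [ 0.0953  1.043  -0.3012] M [-0.0513 -0.0384  0.0153] op 0.224 q [ 0.2755  0.6531 -0.5118  1.7934  0.4253  0.8038 -0.3229]
turn [-0.0009  0.0026  0.001 ] shift [-0.0014 -0.0011 -0.0002]
meanF [-0.4094 -0.1742 -1.0353] [ 0.5532 -0.029   0.1929] 0.003028359119738664
board region drift 1.7650537634408605 3.104012345679012
the job is handed in; nothing more can be done
```

The board is hanging by its eye on the peg of the rightmost stand, released. The gripper is holding the squeezed-open clip over its top edge, and the job is handed in. It took about 20 s of the 53 s allowed; no verdict was reported.

**Board:**
- The first grasp closed just above the board without touching it. The fingertips sit about 26 mm above the reported TCP, instead of 11 mm ahead of it. I measured that from the images and took the second grasp lower.
- The board hangs about 37 mm out from the post, tilted about 0.13 rad in its plane (the limit is 0.35). I worked this out by triangulating its top corners. It looked unmoved in the pictures after the clip came down.

**Clip:**
- It was squeezed with 30 N and the opening held steady at 0.22–0.23, about 20 mm between the fingers. That corresponds to the clip being close to fully open.
- The clip's pin should be about 23 mm above the middle of the board's top edge and the jaw tips about 20 mm below it. In the last picture's pixel values the rear jaw is in front of the board and the front jaw behind it.

**Last checks:** the arm was still, and the average tool force was about 1 N downward, roughly the clip's weight, so there was no sign of it pushing on the board.

**Not checked directly:**
- I had used all 12 picture views, so the final look was pixel values compared with predictions, not a viewed image.
- The clip's joint angle can't be read, so the spread is inferred from the finger opening.
- I kept the arm clear of the bystanders but did not re-measure their positions at the end.

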